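# Reload the desk engraver

### The job

Empty the engraver's catch tray: lay every finished short pen case down in the cardboard tote, without dropping it. Then turn the long pen case end for end so that its clasp points away from the end stop, press it firmly down flat on the engraver's bed and slide it fully home against both rear pins and the end stop. Let go, and with the tray empty and the case still home press the start button all the way down; do not hit the engraver's head or disturb the other things on the desk.

Things in the scene. Friction and masses are not known exactly. Their poses are not given: they have to be found in the camera images.
- machine: Desktop engraver, fixed: grey base plate 400 mm long in y, 25 mm high, x from -85 to +65 mm. Origin at its underside, on the desk. On it an aluminium bed with its top 40 mm above the origin, two rear pins, an end stop, a head and a start button. The long case is slid towards +x onto the pins and towards -y onto the end stop.
- pins (a point): Midway between the two upright steel rear pins (14 mm diameter, at engraver y = +55 and -55 mm), on the line of their bed-facing sides (engraver x = +20 mm), at the height of their tops, 18 mm above the bed.
- end_stop (a point): Top middle of the bed-facing side of the steel end stop block, 24 mm wide in x, at engraver y = -90 mm, 18 mm above the bed.
- home (a point): Point on top of the bed (engraver x = 0, y = 0, z = 40 mm) where the long case's origin lies when it is home; the case's x axis then points along the engraver's y axis.
- bed: The engraver's fixed bed: aluminium slab 84 (x) x 192 (y) x 15 mm, origin at the centre of its underside (machine x = -20, y = 0, z = 25 mm).
- head: Column and parked engraving head at the -y end of the engraver, beyond the end stop; occupies machine x -50 to +50, y -194 to -158, up to 190 mm high. Origin at the foot of it (machine y = -176, z = 25 mm). Must not be hit.
- start (a joint): Travel of the start button in m: 0 up, 0.006 fully down (5 N fully down); it springs back.
- start_top (a point): Centre of the top face of the grey start button, 30 mm diameter, in a black housing on the engraver's base at machine x = -50, y = +168 mm; pressed straight down.
- tray: Catch tray, fixed: grey open tray 225 (x) x 170 (y) x 18 mm, walls and floor 4 mm. Origin at the centre of the underside; floor 4 mm above it. It may be on the left or the right.
- tote: Tote, fixed: open cardboard box 235 (x) x 185 (y) x 55 mm, walls and floor 5 mm. Origin at the centre of the underside; floor 5 mm above it. It stands on the other side from the tray.
- blank: The long pen case, to be loaded: dark wood bar 180 (x) x 40 (y) x 26 (z) mm, about 0.2 kg, with a brass clasp standing 10 mm out of its +x end; the -x end is plain. Origin at the centre of the wood's underside. It starts on the desk between robot and engraver with its clasp towards the end-stop side.
- clasp (a point): Tip of the brass clasp on the long case (its x = +100 mm, 13 mm above its underside).
- case0: A finished short pen case: dark wood bar 130 (x) x 32 (y) x 26 (z) mm, about 0.12 kg, with a thin brass plate on top. Origin at the centre of the underside. Two or three of them lie in the catch tray, side by side at about 68 mm pitch or more, about 36 mm clear between neighbours; this one may be absent (None from the start).
- case1: A finished short pen case: dark wood bar 130 (x) x 32 (y) x 26 (z) mm, about 0.12 kg, with a thin brass plate on top. Origin at the centre of the underside. Two or three of them lie in the catch tray, side by side at about 68 mm pitch or more, about 36 mm clear between neighbours; this one may be absent (None from the start).
- case2: A finished short pen case: dark wood bar 130 (x) x 32 (y) x 26 (z) mm, about 0.12 kg, with a thin brass plate on top. Origin at the centre of the underside. Two or three of them lie in the catch tray, side by side at about 68 mm pitch or more, about 36 mm clear between neighbours; this one may be absent (None from the start).
- ink: Bystander: glass ink jar, 54 mm diameter, 65 mm high; origin under its centre.
- tin: Bystander: flat round tin, 76 mm diameter, 30 mm high; origin under its centre.
Things that resemble listed ones, but are neither listed nor needed, are in the scene too. What is shaped like the case0 but blue is not meant. What is shaped like the case2 but turquoise is not meant.

How it is judged:
By the outcome, as a careful person would: the job done as asked, in the order asked, and still so for the second after the job is handed in, with the robot touching nothing.
Of case0, case1, case2 only 2 to 3 are there at a start; the rules pass over those that are not, and their reading is None.
At some moment in a run one of blank may be knocked a few centimetres aside while the robot is not near it.
It also fails if it takes over 208 s, if anything falls off the work surface, if the arm or the gripper's body presses on something with over 40 N, if the wrist force passes 120 N, or if a joint passes its speed limit or range.

### The arm

A 7-joint arm with a two-finger parallel gripper is mounted at the origin on the work surface. World frame = base frame: x ahead of the robot, y to its left, z up, the work surface at z = 0. Lengths are in m, angles in rad, forces in N, time in s.
With the tool pointing down it reaches from about 0.4 to 0.875 m from the base axis. Payload 19.3 kg.
Tool frame: the origin (TCP) lies midway between the tips of the shut fingers; the grasp point (between the pads) lies 19 mm behind it (bot.pinch_z is the distance from the TCP to the grasp point, in m); z points along the fingers, y is the line along which they close (so a half turn about z gives the same grasp; the last joint's range is limited). The gripper opens to 85 mm and grips with 20 to 120 N. Pads are 22 mm wide; open, the fingers measure 114 mm over their backs; the gripper's body (76 mm by 85 mm) begins 54 mm behind the grasp point. The pads swing forward as they close: fully open they stand 13 mm farther back than shut.
Start: joints at [-0.07, 0.521, -0.036, 1.599, 0.021, 1.021, -0.113], TCP at [0.625, -0, 0.192] pointing down, gripper open.
Joint ranges: [-2.91, 2.91], [-0.3, 2.13], [-1.5, 1.42], [0.17, 2.43], [-1.26, 4.41], [0.16, 1.93], [-2.52, 2.52]. Speed limits (rad/s): [1.89, 1.89, 2.39, 2.39, 3.01, 3.01, 3.01].

### API

Orientations are given as [roll, pitch, yaw] about the fixed x, y, z axes, in that order (R = Rz(yaw) Ry(pitch) Rx(roll)).
In Python, from workcell import observe, viewer, bot gives the robot as it stands. The module is installed in compiled form; this text tells all that it offers.
- The arm moves only by the tool play_rows, never from a script. Its argument "motion" is a list of rows, each a list of 7 numbers: the shift along the tool's x, y, z in cm, then the turn, a rotation vector about the tool's x, y, z in rad, then the opening, from -1 (shut) to 1 (fully open), so that 0 is half open. A call has exactly 5 rows; each row is the pose to reach, as a shift and turn from the pose commanded when the call began, along the tool's axes at that moment; what a row does not reach only later rows make up. A row lasts 1/10 s, in which the tool goes at most 50 mm and 8.59 degrees, less where a joint would pass 70% of its speed; a pose out of reach is approached as far as the arm can. A call with a gripper value outside its range is refused whole. The fingers move at their own pace and stop on an object; "squeeze" is the grip in N (left out, the last holds). Time passes only in rows, so rows that repeat a pose let the fingers close, or fill a call up. It gives the time, the measured TCP pose, the force, the opening and the grip force at its end, in the units of the state.
- observe(): the state, without advancing time (a new reading comes with each control period).
- viewer.grab_frame(name): name is "scene" or "side" or "wrist"; returns (picture, depth): 384x512x3 uint8, red, green, blue; 384x512 float32, m along the optical axis (not along the pixel's ray), 0 where there is no reading.
- viewer.camera_info(name): a dict with "fx", "fy", "cx", "cy" (pixels), "R" (3x3) and "t" (3): a world point X has camera coordinates R X + t. Camera axes: x right, y down, z forward; pixel columns grow to the right and rows downward; lengths in m; the calibration is good to about 2 mm. A picture is of the moment at which its call begins: read the wrist's pose just before it. camera_info takes no time and is no camera call; for the wrist camera it gives the pose at the moment of the call.
- bot.job_done(): hands the job in; it is judged then, once.
The state is a dict: "clock": time; "qpos": joint angles; "qd": joint speeds; "joint_efforts": joint torques, N m; "position": TCP position; "tool_rot": TCP orientation; "force": force on the tool from outside, world axes, zero at the start; "moment": the same for the moment, N m; "grip_width": finger opening in m; "finger_force": force on a finger pad.
Only numpy, scipy, OpenCV 4.12 (cv2) and the standard library are available. Lean on these libraries where they do the work, as an engineer would, in place of code of your own. Each camera call takes 0.05 s, during which the arm holds its last target. There are 200 camera calls.

## Working session

There is one attempt and no reset: what is moved stays moved. The work goes in short steps, Python scripts to look and compute and a tool call to move; the robot and the scene stay as the last step left them, time stands still between calls to the robot, and variables do not carry over. Pictures are saved under pics/ and viewed, at most 14 in all, crops included, and the job is handed in when it is done.

Besides the shell and the picture viewer there is one more tool, called after "Request:" by a JSON object that holds its "api" and its "payload". play_rows: Moves the arm, as the interface text tells. Its arguments: {"type":"object","properties":{"motion":{"type":"array"},"squeeze":{"type":"number"}},"required":["motion"]}

```bash
mkdir -p pics
cat > h.py <<'E'
import numpy as np, cv2
from workcell import observe, viewer, bot
def grab(n,f=None):
    ci=viewer.camera_info(n); p,d=viewer.grab_frame(n)
    if f: cv2.imwrite('pics/'+f,p[:,:,::-1])
    np.savez(''+n+'.npz',p=p,d=d,**{k:np.array(v) for k,v in ci.items()})
    return p,d,ci
def load(n):
    z=np.load(''+n+'.npz'); return z['p'],z['d'],z
def cloud(d,ci):
    v,u=np.mgrid[:d.shape[0],:d.shape[1]]
    c=np.stack([(u-ci['cx'])/ci['fx']*d,(v-ci['cy'])/ci['fy']*d,d],-1)
    return (c-np.array(ci['t']))@np.array(ci['R'])
E
python3 - <<'E'
from h import *
s=observe()
print({k:np.round(v,3) for k,v in s.items()})
for n in ('scene','side'):
    p,d,ci=grab(n)
    cv2.imwrite(f'pics/{n}0.png',cv2.resize(p[:,:,::-1],(768,576)))
    print(n,-np.array(ci['R']).T@np.array(ci['t']))
E
```

```text
{'clock': np.float64(0.0), 'qpos': array([-0.07 ,  0.522, -0.036,  1.6  ,  0.021,  1.021, -0.113]), 'qd': array([-0.   , -0.001,  0.001, -0.   ,  0.001,  0.   , -0.   ]), 'joint_efforts': array([-4.0000e-03, -9.2711e+01,  1.9780e+00, -3.6993e+01,  1.8000e-02,
        8.0000e-03, -0.0000e+00]), 'position': array([ 0.625, -0.   ,  0.191]), 'tool_rot': array([-3.14 ,  0.   ,  1.571]), 'force': array([0.659, 0.675, 0.766]), 'moment': array([-0.081,  0.049, -0.018]), 'finger_force': np.float64(0.0), 'grip_width': np.float64(0.086)}
scene [ 1.31912793 -0.28164768  0.89481255]
side [ 0.27896163 -0.6949516   0.91376587]
```

View pics/scene0.png

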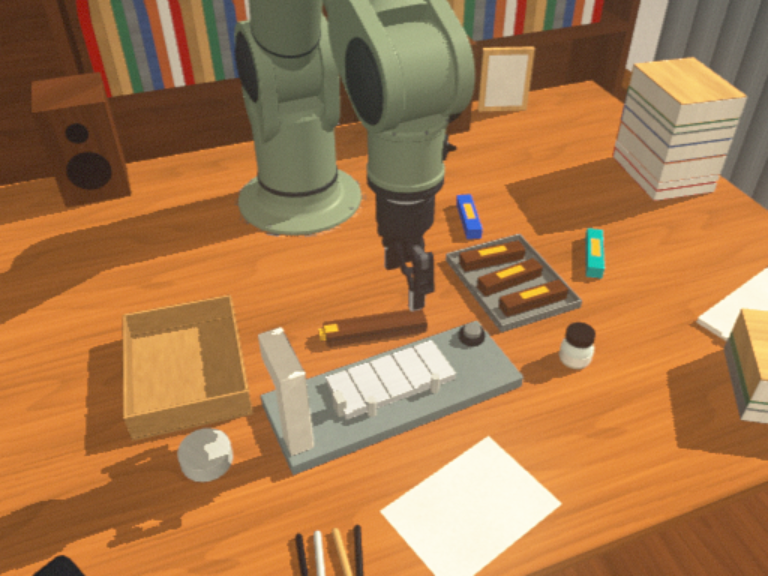

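View pics/side0.png

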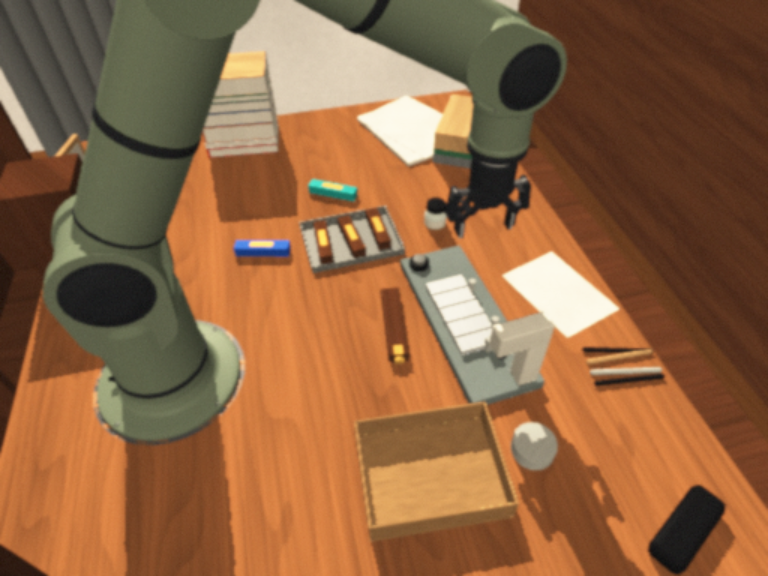

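The scene view shows three brown cases in the tray on the left (e.g. 492,255; 510,275; 533,297), the tote on the right (185,365), the engraver with its head at (290,400) and button at (472,333), and the blank at (375,328) with the clasp at (327,330). Next I'll build a top-down map.

```bash
cat > top.py <<'E'
from h import *
x0,x1,y0,y1,r=0.3,0.95,-0.5,0.5,0.00135
W=int((y1-y0)/r);H=int((x1-x0)/r)
im=np.zeros((H,W,3),np.uint8);zb=np.full((H,W),-1.)
for n in('scene','side'):
    p,d,ci=load(n);P=cloud(d,ci);m=(d>0)&(P[...,2]<0.25)
    X=P[m];C=p[m];o=np.argsort(X[:,2]);X=X[o];C=C[o]
    i=((x1-X[:,0])/r).astype(int);j=((y1-X[:,1])/r).astype(int)
    k=(i>=0)&(i<H-1)&(j>=0)&(j<W-1)
    for a in(0,1):
      for b in(0,1):
        ii,jj=i[k]+a,j[k]+b; q=X[k,2]>zb[ii,jj]-0.002
        im[ii[q],jj[q]]=C[k][q];zb[ii[q],jj[q]]=X[k,2][q]
    # dark wood
    hsv=cv2.cvtColor(p,cv2.COLOR_RGB2HSV)
    w=m&(hsv[...,2]<125)&(P[...,2]>0.018)&(P[...,2]<0.04)&(p[...,0]>p[...,2]+15)&(P[...,0]>.35)&(P[...,0]<.9)&(abs(P[...,1])<.5)
    nl,l,st,ce=cv2.connectedComponentsWithStats(w.astype(np.uint8))
    for c in range(1,nl):
        if st[c,4]<60: continue
        Q=P[l==c]; zt=np.percentile(Q[:,2],85); T=Q[Q[:,2]>zt-0.004]
        print(n,ce[c].round(),st[c,4],'ztop',zt.round(4),cv2.minAreaRect((T[:,:2]*1000).astype(np.float32)))
for g in np.arange(.3,.95,.1): cv2.line(im,(0,int((x1-g)/r)),(W,int((x1-g)/r)),(255,255,0),1);cv2.putText(im,f'{g:.1f}',(0,int((x1-g)/r)),0,.4,(255,255,0))
for g in np.arange(-.5,.5,.1): cv2.line(im,(int((y1-g)/r),0),(int((y1-g)/r),H),(0,255,255),1);cv2.putText(im,f'{g:.1f}',(int((y1-g)/r),10),0,.4,(0,255,255))
cv2.imwrite('pics/top.png',im[:,:,::-1]);print(im.shape)
E
python3 top.py
```

```text
scene [327. 172.] 140 ztop 0.0295 ((371.6595153808594, 291.25299072265625), (127.4936752319336, 17.439830780029297), 80.85652160644531)
scene [338. 187.] 141 ztop 0.0285 ((442.9365234375, 294.3895568847656), (131.2393341064453, 26.993661880493164), 84.70674896240234)
scene [355. 200.] 159 ztop 0.0287 ((502.9837341308594, 309.856201171875), (131.48956298828125, 29.604703903198242), 88.79440307617188)
scene [251. 220.] 149 ztop 0.0247 ((480.7229309082031, 8.646324157714844), (173.4258575439453, 7.4409894943237305), 82.79239654541016)
scene [314. 226.] 104 ztop 0.0386 ((561.5308227539062, 152.24229431152344), (42.6153450012207, 35.655494689941406), 72.888427734375)
side [251. 153.] 101 ztop 0.0316 ((494.88140869140625, 304.7130432128906), (30.663663864135742, 126.9931869506836), 0.5825220346450806)
side [232. 157.] 101 ztop 0.0321 ((425.3728332519531, 297.75946044921875), (31.220111846923828, 131.7296600341797), 4.670559406280518)
side [262. 214.] 429 ztop 0.0287 ((461.6173095703125, 8.603118896484375), (173.88894653320312, 37.5299072265625), 81.04518127441406)
side [330. 303.] 132 ztop 0.0379 ((552.9840698242188, -320.0987243652344), (164.9672088623047, 1.6256672143936157), 85.40003204345703)
side [461. 336.] 87 ztop 0.0334 ((811.634765625, -472.86785888671875), (118.04131317138672, 45.67471694946289), 1.4303966760635376)
(481, 740, 3)
```

View pics/top.png

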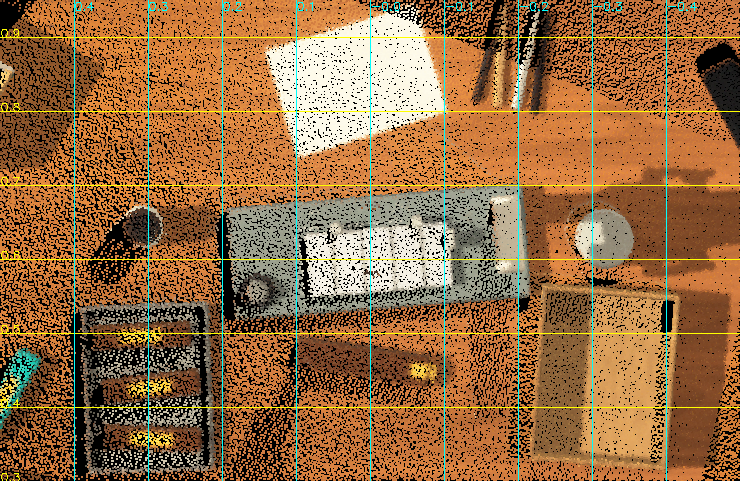

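The top-down map shows the three cases at y≈0.30 and x≈0.36, 0.43 and 0.50, and the tote around (0.445, -0.317). The blank is at about (0.46, 0.01), and the engraver is yawed by roughly 4–5°. I'll move above the tray for a close look.

Request:
{"api": "play_rows", "payload": {"motion": [[3, -2, -1, 0, 0, 0, 1], [6, -4, -2, 0, 0, 0, 1], [9, -6, -3, 0, 0, 0, 1], [12, -8, -4, 0, 0, 0, 1], [15, -10, -5, 0, 0, 0, 1]], "squeeze": 40}}

```text
clock: 0.6
position: [0.5239, 0.151, 0.2421]
tool_rot: [-3.141, 0.0, 1.571]
force: [0.5, 1.1, -0.9]
grip_width: 0.0854
finger_force: 0.0
```

Request:
{"api": "play_rows", "payload": {"motion": [[3, -2, -1, 0, 0, 0, 1], [6, -4, -2, 0, 0, 0, 1], [9, -6, -3, 0, 0, 0, 1], [12, -8, -4, 0, 0, 0, 1], [15, -10, -5, 0, 0, 0, 1]]}}

```text
clock: 1.1
position: [0.4239, 0.3009, 0.2922]
tool_rot: [-3.141, 0.0, 1.571]
force: [0.9, 0.1, 0.6]
grip_width: 0.0854
finger_force: 0.0
```

Run:
```python
from h import *
s=observe();print(s['position'],s['tool_rot'],s['qpos'].round(2))
p,d,ci=grab('wrist')
cv2.imwrite('pics/w1.png',cv2.resize(p[:,:,::-1],(768,576)))
print(-np.array(ci['R']).T@np.array(ci['t']),np.array(ci['R']).round(2))
P=cloud(d,ci);print(P[::64,::64].round(3)[...,:].reshape(-1,3)[::3])
```

```text
[0.42392679 0.30094307 0.29221859] [-3.14146140e+00  2.05470246e-04  1.57066059e+00] [-0.59  0.26 -0.17  1.73  0.05  1.15 -0.78]
[0.42436139 0.36911819 0.47285931] [[ 1.   -0.   -0.  ]
 [ 0.   -0.96  0.27]
 [-0.   -0.27 -0.96]]
[[ 0.076  0.506 -0.001]
 [ 0.339  0.506 -0.002]
 [ 0.602  0.506 -0.002]
 [ 0.151  0.424  0.   ]
 [ 0.427  0.424 -0.003]
 [ 0.702  0.424 -0.   ]
 [ 0.232  0.333 -0.002]
 [ 0.523  0.334  0.003]
 [ 0.017  0.233 -0.001]
 [ 0.325  0.233  0.001]
 [ 0.632  0.233 -0.001]
 [ 0.1    0.119 -0.002]
 [ 0.427  0.118 -0.003]
 [ 0.754  0.119 -0.002]
 [ 0.394  0.319  0.41 ]
 [ 0.537  0.012  0.025]]
```

View pics/w1.png

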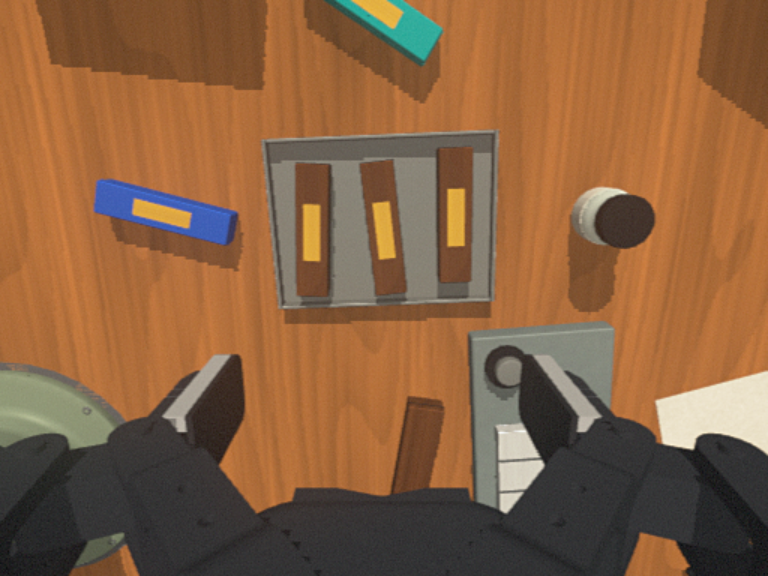

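The wrist view shows three cases in the tray (enlarged pixels: 312,230; 383,228; 456,215), the middle one slightly turned. The ink jar is at (615,218) and the button at (507,368). I'll fit the tops.

```bash
cat > cases.py <<'E'
from h import *
def fit(n='wrist',zlo=0.02,zhi=0.045,lo=(.3,.2),hi=(.58,.42),amin=150):
    p,d,ci=load(n);P=cloud(d,ci)
    w=(d>0)&(P[...,2]>zlo)&(P[...,2]<zhi)&(P[...,0]>lo[0])&(P[...,0]<hi[0])&(P[...,1]>lo[1])&(P[...,1]<hi[1])&(p[...,0].astype(int)>p[...,2]+20)
    nl,l,st,ce=cv2.connectedComponentsWithStats(w.astype(np.uint8))
    for c in range(1,nl):
        if st[c,4]<amin: continue
        T=P[l==c];print(n,ce[c].round(),st[c,4],'z',np.median(T[:,2]).round(4),[np.round(v,1) for v in cv2.minAreaRect((T[:,:2]*1000).astype(np.float32))])
if __name__=='__main__': fit()
E
python3 cases.py
```

```text
wrist [304. 142.] 2032 z 0.0286 [array([495.7, 311.9]), array([ 32.6, 130.5]), np.float64(1.9)]
wrist [256. 151.] 1933 z 0.0287 [array([426.8, 299.7]), array([ 32. , 130.4]), np.float64(6.7)]
wrist [208. 152.] 1987 z 0.0287 [array([356.7, 297.4]), array([130.3,  32.4]), np.float64(87.7)]
```

Run:
```python
from h import *
p,d,ci=load('wrist');P=cloud(d,ci)
g=(d>0)&(P[...,2]>0.012)&(P[...,2]<0.03)&(abs(p[...,0].astype(int)-p[...,2])<25)&(P[...,0]>.28)&(P[...,0]<.58)&(P[...,1]>.18)&(P[...,1]<.42)
T=P[g];print('tray',cv2.minAreaRect((T[:,:2]*1000).astype(np.float32)))
for y in(.26,.3,.34):
  q=T[abs(T[:,1]-y)<.008];print(y,np.sort(q[:,0])[[0,3,-4,-1]],len(q))
# fingers
f=(d>0)&(P[...,2]>0.26)&(P[...,2]<0.40)
T=P[f]-[0.4239,0.3009,0.2922]
for z in np.arange(-.02,.1,.008):
  q=T[abs(T[:,2]-z)<.004]
  for s in(-1,1):
    r=q[q[:,0]*s>0]
    if len(r)>3: print(round(z,3),s,'x',r[:,0].min().round(4),r[:,0].max().round(4),'y',r[:,1].min().round(4),r[:,1].max().round(4))
```

```text
tray ((445.2415466308594, 282.27337646484375), (261.4566650390625, 213.96221923828125), 2.257066011428833)
0.26 [0.31567725 0.31621506 0.53670074 0.53685725] 53
0.3 [0.31380484 0.3148261  0.53543635 0.53596237] 68
0.34 [0.31286792 0.31308727 0.53453994 0.53463705] 76
0.052 -1 x -0.049 -0.0416 y -0.0097 0.012
0.052 1 x 0.0427 0.0491 y -0.0097 0.0119
0.06 -1 x -0.0557 -0.0417 y -0.0103 0.0125
0.06 1 x 0.0426 0.0567 y -0.01 0.0125
0.068 -1 x -0.056 -0.0416 y -0.01 0.0128
0.068 1 x 0.0426 0.0571 y -0.0102 0.0126
0.076 -1 x -0.0561 -0.0414 y -0.0102 0.0126
0.076 1 x 0.0426 0.0571 y -0.0101 0.0127
0.084 -1 x -0.056 -0.0413 y -0.0044 0.0131
0.084 1 x 0.0426 0.057 y -0.0048 0.0127
0.092 -1 x -0.0658 -0.0418 y 0.0033 0.0152
0.092 1 x 0.0424 0.0668 y 0.0032 0.0149
```

Run:
```python
from h import *
p,d,ci=load('wrist');P=cloud(d,ci)-[0.4239,0.3009,0.2922]
print(ci['fx'],bot.pinch_z)
for v in(240,250,260,270,280):
  for u in range(110,172,6): print((u,v),P[v,u].round(3),p[v,u].sum(),end=' ')
  print()
```

```text
307.73139645367263 0.0187
(110, 240) [-0.242 -0.152 -0.294] 354 (116, 240) [-0.232 -0.153 -0.295] 360 (122, 240) [-0.222 -0.153 -0.295] 338 (128, 240) [-0.212 -0.153 -0.294] 341 (134, 240) [-0.202 -0.152 -0.294] 381 (140, 240) [-0.049  0.012  0.06 ] 496 (146, 240) [-0.046  0.012  0.06 ] 488 (152, 240) [-0.043  0.012  0.06 ] 179 (158, 240) [-0.042  0.01   0.055] 131 (164, 240) [-0.151 -0.152 -0.292] 352 (170, 240) [-0.141 -0.153 -0.294] 333 
(110, 250) [-0.243 -0.17  -0.292] 358 (116, 250) [-0.234 -0.171 -0.294] 349 (122, 250) [-0.223 -0.17  -0.293] 338 (128, 250) [-0.054  0.008  0.061] 150 (134, 250) [-0.048  0.012  0.068] 501 (140, 250) [-0.045  0.012  0.069] 499 (146, 250) [-0.043  0.012  0.069] 172 (152, 250) [-0.043  0.009  0.063] 149 (158, 250) [-0.042  0.006  0.057] 134 (164, 250) [-0.153 -0.171 -0.294] 366 (170, 250) [-0.143 -0.171 -0.294] 357 
(110, 260) [-0.247 -0.19  -0.294] 352 (116, 260) [-0.055  0.008  0.069] 191 (122, 260) [-0.053  0.008  0.069] 331 (128, 260) [-0.047  0.012  0.077] 486 (134, 260) [-0.044  0.012  0.078] 496 (140, 260) [-0.042  0.012  0.077] 136 (146, 26
[... 316 characters left out ...]
 0.012  0.085] 336 (134, 270) [-0.042  0.012  0.084] 138 (140, 270) [-0.043  0.008  0.077] 147 (146, 270) [-0.042  0.005  0.072] 132 (152, 270) [-0.042  0.002  0.067] 126 (158, 270) [-0.042 -0.002  0.06 ] 126 (164, 270) [-0.156 -0.209 -0.294] 373 (170, 270) [-0.145 -0.208 -0.293] 366 
(110, 280) [-0.046  0.013  0.092] 154 (116, 280) [-0.047  0.01   0.088] 358 (122, 280) [-0.044  0.011  0.089] 507 (128, 280) [-0.042  0.011  0.089] 138 (134, 280) [-0.043  0.008  0.084] 128 (140, 280) [-0.043  0.004  0.078] 136 (146, 280) [-0.042  0.001  0.073] 127 (152, 280) [0.    0.068 0.181] 115 (158, 280) [-0.042 -0.007  0.06 ] 110 (164, 280) [-0.157 -0.227 -0.292] 334 (170, 280) [-0.147 -0.228 -0.294] 351
```

Run:
```python
from h import *
for n in('scene','side'):
  p,d,ci=grab(n);P=cloud(d,ci)-observe()['position']
  f=(d>0)&(abs(P[...,0])<.09)&(abs(P[...,1])<.05)&(P[...,2]>-.1)&(P[...,2]<.1)
  T=P[f]
  for z in np.arange(-.02,.1,.01):
    q=T[abs(T[:,2]-z)<.005]
    if len(q): print(n,round(z,3),len(q),q.min(0).round(3),q.max(0).round(3))
```

```text
scene 0.05 9 [-0.047 -0.007  0.053] [0.048 0.011 0.055]
scene 0.06 54 [-0.048 -0.01   0.056] [0.054 0.014 0.065]
scene 0.07 70 [-0.053 -0.012  0.065] [0.057 0.011 0.074]
scene 0.08 84 [-0.058 -0.012  0.075] [0.058 0.012 0.085]
scene 0.09 63 [-0.056 -0.011  0.085] [0.057 0.013 0.095]
side 0.06 23 [-0.054 -0.01   0.055] [0.055 0.012 0.065]
side 0.07 34 [-0.057 -0.011  0.065] [0.055 0.009 0.075]
side 0.08 35 [-0.057 -0.012  0.075] [0.056 0.008 0.085]
side 0.09 33 [-0.057 -0.013  0.085] [0.056 0.003 0.095]
```

Request:
{"api": "play_rows", "payload": {"motion": [[0, 0, 0, 0, 0, 0, -0.1], [0, 0, 0, 0, 0, 0, -0.1], [0, 0, 0, 0, 0, 0, -0.1], [0, 0, 0, 0, 0, 0, -0.1], [0, 0, 0, 0, 0, 0, -0.1]]}}

```text
clock: 1.75
position: [0.4252, 0.2997, 0.2918]
tool_rot: [-3.141, 0.0, 1.57]
force: [0.3, 0.2, -0.1]
grip_width: 0.0384
finger_force: 0.0
```

```bash
cat > tips.py <<'E'
from h import *
for n in('scene','wrist'):
  p,d,ci=grab(n);P=cloud(d,ci)-observe()['position']
  f=(d>0)&(abs(P[...,0])<.09)&(abs(P[...,1])<.03)&(P[...,2]>-.1)&(P[...,2]<.1)
  T=P[f]
  for z in np.arange(-.02,.1,.01):
    q=T[abs(T[:,2]-z)<.005]
    if len(q)>3: print(n,round(z,3),len(q),q.min(0).round(3),q.max(0).round(3), 'inner',np.abs(q[:,0]).min().round(3))
print(observe()['grip_width'])
E
python3 tips.py
```

```text
scene 0.04 17 [-0.022 -0.011  0.04 ] [0.028 0.008 0.045] inner 0.016
scene 0.05 67 [-0.029 -0.015  0.045] [0.034 0.01  0.055] inner 0.014
scene 0.06 69 [-0.024 -0.013  0.055] [0.035 0.009 0.065] inner 0.016
scene 0.07 77 [-0.033 -0.014  0.065] [0.037 0.01  0.075] inner 0.016
scene 0.08 58 [-0.031 -0.015  0.075] [0.036 0.01  0.084] inner 0.016
scene 0.09 100 [-0.047 -0.017  0.086] [0.053 0.01  0.095] inner 0.017
wrist 0.04 161 [-0.025 -0.01   0.038] [0.027 0.012 0.045] inner 0.019
wrist 0.05 697 [-0.032 -0.01   0.045] [0.033 0.012 0.055] inner 0.019
wrist 0.06 896 [-0.032 -0.011  0.055] [0.033 0.013 0.065] inner 0.018
wrist 0.07 929 [-0.032 -0.011  0.065] [0.033 0.012 0.075] inner 0.018
wrist 0.08 1536 [-0.048 -0.011  0.075] [0.048 0.015 0.085] inner 0.018
wrist 0.09 5209 [-0.053 -0.012  0.085] [0.054 0.015 0.095] inner 0.018
0.03847865754633242
```

Request:
{"api": "play_rows", "payload": {"motion": [[0, 0, 0, 0, 0, 0, -1], [0, 0, 0, 0, 0, 0, -1], [0, 0, 0, 0, 0, 0, -1], [0, 0, 0, 0, 0, 0, -1], [0, 0, 0, 0, 0, 0, -1]]}}

```text
clock: 2.35
position: [0.425, 0.3, 0.2919]
tool_rot: [-3.142, 0.0, 1.571]
force: [-0.1, -0.2, 0.1]
grip_width: -0.0001
finger_force: 0.0
```

```bash
python3 tips.py
```

```text
scene 0.04 13 [-0.002 -0.013  0.039] [0.008 0.008 0.045] inner 0.0
scene 0.05 36 [-0.007 -0.013  0.047] [0.015 0.005 0.055] inner 0.0
scene 0.06 40 [-0.005 -0.013  0.055] [0.016 0.004 0.065] inner 0.001
scene 0.07 40 [-0.006 -0.014  0.065] [0.016 0.007 0.075] inner 0.0
scene 0.08 29 [-0.012 -0.014  0.075] [0.017 0.002 0.085] inner 0.001
scene 0.09 90 [-0.034 -0.015  0.085] [0.036 0.011 0.095] inner 0.0
wrist 0.04 77 [-0.009  0.008  0.042] [0.012 0.012 0.045] inner 0.0
wrist 0.05 488 [-0.013  0.007  0.045] [0.014 0.012 0.055] inner 0.0
wrist 0.06 629 [-0.013  0.007  0.055] [0.014 0.013 0.065] inner 0.0
wrist 0.07 579 [-0.013 -0.011  0.065] [0.014 0.013 0.075] inner 0.0
wrist 0.08 1526 [-0.03  -0.012  0.075] [0.031 0.015 0.085] inner 0.0
wrist 0.09 5168 [-0.038 -0.011  0.085] [0.039 0.015 0.095] inner 0.001
-0.00012920673685302555
```

The fingertips measure 39–40 mm above the reported TCP in two cameras, so I'll rely on the visual offset and descend carefully with checks. First I'll go over case A.

Request:
{"api": "play_rows", "payload": {"motion": [[0.6, 3.5, 2, 0, 0, -0.033, 0.13], [1.2, 7.1, 4, 0, 0, -0.033, 0.13], [1.2, 7.1, 7, 0, 0, -0.033, 0.13], [1.2, 7.1, 10, 0, 0, -0.033, 0.13], [1.2, 7.1, 10, 0, 0, -0.033, 0.13]]}}

```text
clock: 2.95
position: [0.4944, 0.3108, 0.1885]
tool_rot: [-3.137, 0.003, 1.604]
force: [-0.5, -0.2, -0.0]
grip_width: 0.0479
finger_force: 0.0
```

Request:
{"api": "play_rows", "payload": {"motion": [[0, 0, 4, 0, 0, 0, 0.13], [0, 0, 8, 0, 0, 0, 0.13], [0, 0, 12, 0, 0, 0, 0.13], [0, 0, 16, 0, 0, 0, 0.13], [0, 0, 18, 0, 0, 0, 0.13]]}}

```text
clock: 3.45
position: [0.4956, 0.3118, 0.0105]
tool_rot: [-3.14, 0.001, 1.604]
force: [0.5, 0.7, -0.0]
grip_width: 0.0482
finger_force: 0.0
```

```bash
python3 tips.py | grep -v scene
python3 - <<'E'
from h import *
s=observe();print(s['position'],s['tool_rot'],s['force'])
p,d,ci=load('wrist');cv2.imwrite('pics/w2.png',p[:,:,::-1])
E
```

```text
wrist -0.01 12223 [-0.058 -0.03  -0.014] [ 0.09   0.03  -0.005] inner 0.017
wrist 0.0 664 [-0.058 -0.018 -0.005] [0.043 0.03  0.005] inner 0.037
wrist 0.01 791 [-0.058 -0.018  0.005] [0.042 0.03  0.015] inner 0.037
wrist 0.02 11066 [-0.089 -0.03   0.015] [0.017 0.03  0.021] inner 0.0
wrist 0.04 250 [-0.034 -0.011  0.038] [0.035 0.013 0.045] inner 0.024
wrist 0.05 799 [-0.038 -0.011  0.045] [0.038 0.013 0.055] inner 0.024
wrist 0.06 990 [-0.038 -0.011  0.055] [0.038 0.013 0.065] inner 0.023
wrist 0.07 1072 [-0.038 -0.011  0.065] [0.038 0.013 0.075] inner 0.023
wrist 0.08 1548 [-0.054 -0.011  0.075] [0.054 0.016 0.085] inner 0.024
wrist 0.09 6648 [-0.058 -0.014  0.085] [0.058 0.017 0.095] inner 0.022
0.04837761046533302
[0.4953392  0.31165889 0.01077291] [-3.13932244e+00  1.61094207e-03  1.60398393e+00] [-0.83779103  0.77905123  0.14828929]
```

View pics/w2.png

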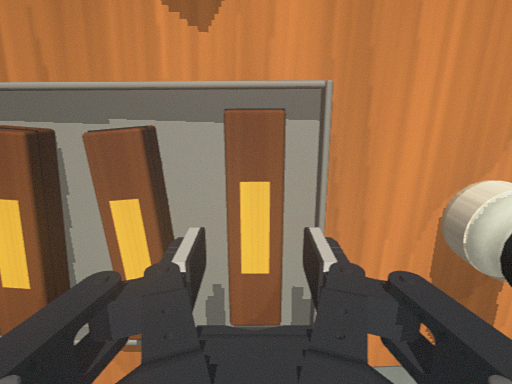

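The wrist view shows case A (255,215) centred between the fingers, with the tips still above it, which confirms the visual offset. I'll narrow the opening slightly, descend and grip.

Request:
{"api": "play_rows", "payload": {"motion": [[0, 0, 1, 0, 0, 0, 0.03], [0, 0, 2, 0, 0, 0, 0.03], [0, 0, 3, 0, 0, 0, 0.03], [0, 0, 3.8, 0, 0, 0, 0.03], [0, 0, 3.8, 0, 0, 0, 0.03]]}}

```text
clock: 4.05
position: [0.4955, 0.3117, -0.0271]
tool_rot: [-3.14, 0.001, 1.604]
force: [0.8, 0.1, -0.2]
grip_width: 0.0439
finger_force: 0.0
```

Request:
{"api": "play_rows", "payload": {"motion": [[0, 0, 0, 0, 0, 0, -0.8], [0, 0, 0, 0, 0, 0, -0.8], [0, 0, 0, 0, 0, 0, -0.8], [0, 0, 0, 0, 0, 0, -0.8], [0, 0, 0, 0, 0, 0, -0.8]], "squeeze": 40}}

```text
clock: 4.55
position: [0.4961, 0.312, -0.0259]
tool_rot: [3.141, -0.0, 1.604]
force: [-0.3, -0.4, 0.6]
grip_width: 0.0311
finger_force: 40.6
```

Request:
{"api": "play_rows", "payload": {"motion": [[0, 0, -1, 0, 0, 0, -0.8], [0, 0, -4, 0, 0, 0, -0.8], [0, 0, -8, 0, 0, 0, -0.8], [0, 0, -12, 0, 0, 0, -0.8], [0, 0, -15, 0, 0, 0, -0.8]]}}

```text
clock: 5.05
position: [0.4964, 0.3122, 0.1271]
tool_rot: [3.14, -0.001, 1.604]
force: [1.5, -0.0, -1.8]
grip_width: 0.0308
finger_force: 40.5
```

Run:
```python
from h import *
print(observe()['grip_width'],observe()['finger_force'])
for n in('scene','side'):
    p,d,ci=load(n) if n=='scene' else grab(n);P=cloud(d,ci)
    m=(d>0)&(P[...,2]>.046)&(P[...,2]<.062)&(P[...,0]>.25)&(P[...,0]<.62)&(P[...,1]<-.19)&(P[...,1]>-.46)
    T=P[m];print(n,len(T),cv2.minAreaRect((T[:,:2]*1000).astype(np.float32)),np.median(T[:,2]))
    m=(d>0)&(P[...,2]>.015)&(P[...,2]<.035)&(P[...,0]>.45)&(P[...,0]<.75)&(P[...,1]<.24)&(P[...,1]>-.25)&(abs(p[...,0].astype(int)-p[...,2])<30)
    T=P[m];print('base',len(T),cv2.minAreaRect((T[:,:2]*1000).astype(np.float32)))
```

```text
0.030809585833391887 40.46462953090668
scene 881 ((441.9553527832031, -313.6312255859375), (184.48719787597656, 243.37852478027344), 84.92385864257812) 0.05278301503584447
base 4874 ((603.8173217773438, 16.495635986328125), (205.5867462158203, 469.02294921875), 13.081878662109375)
side 984 ((440.63671875, -315.0110168457031), (186.6751251220703, 235.24264526367188), 85.44369506835938) 0.05454427084770778
base 2736 ((600.15771484375, 14.39056396484375), (196.91554260253906, 468.9461669921875), 12.914697647094727)
```

The case is held at 31 mm. The tote centre is at (0.441, -0.3145) with yaw -4.6°. I'll carry the case around the head on the low-x side.

Request:
{"api": "play_rows", "payload": {"motion": [[-4.8, -1.2, 0, 0, 0, 0, -0.8], [-9.6, -2.4, 0, 0, 0, 0, -0.8], [-14.4, -3.6, 0, 0, 0, 0, -0.8], [-19.2, -4.8, 0, 0, 0, 0, -0.8], [-24, -6, 0, 0, 0, 0, -0.8]]}}

```text
clock: 5.6
position: [0.4432, 0.0684, 0.1244]
tool_rot: [3.141, 0.0, 1.604]
force: [1.6, -1.3, -0.3]
grip_width: 0.0311
finger_force: 40.4
```

Request:
{"api": "play_rows", "payload": {"motion": [[-4.8, 0, 0, 0, 0, 0, -0.8], [-9.6, 0, 0, 0, 0, 0, -0.8], [-14.4, 0, 0, 0, 0, 0, -0.8], [-19.2, 0, 0, 0, 0, 0, -0.8], [-24, 0, 0, 0, 0, 0, -0.8]]}}

```text
clock: 6.1
position: [0.4516, -0.1717, 0.1245]
tool_rot: [3.141, 0.0, 1.604]
force: [0.3, 0.5, -1.6]
grip_width: 0.0312
finger_force: 40.4
```

Request:
{"api": "play_rows", "payload": {"motion": [[-4, 1, 0, 0, 0, 0.03, -0.8], [-8, 2, 0, 0, 0, 0.06, -0.8], [-12, 3.5, 0, 0, 0, 0.09, -0.8], [-15.1, 4.6, 0, 0, 0, 0.113, -0.8], [-15.1, 4.6, 0, 0, 0, 0.113, -0.8]]}}

```text
clock: 6.6
position: [0.503, -0.3234, 0.124]
tool_rot: [3.141, 0.002, 1.486]
force: [-0.4, 1.0, -1.1]
grip_width: 0.0312
finger_force: 40.4
```

Run:
```python
from h import *
s=observe();print(s['position'],s['tool_rot'],s['grip_width'],s['qpos'].round(2))
p,d,ci=grab('wrist');cv2.imwrite('pics/w3.png',p[:,:,::-1])
```

```text
[ 0.50302844 -0.32336761  0.12402828] [3.14083194e+00 1.72918893e-03 1.48598628e+00] 0.031150576962034774 [ 0.48  0.56 -0.01  1.74  0.01  0.85  0.38]
```

View pics/w3.png

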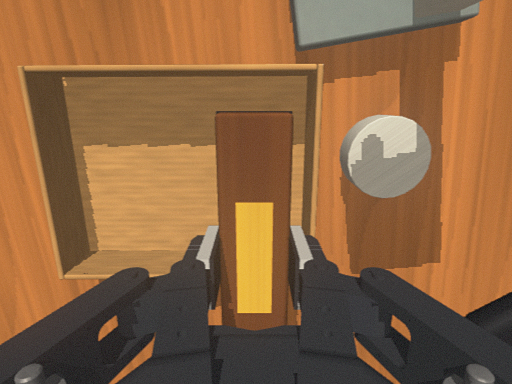

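The wrist view shows the case over the tote's right part (255,220), with the tin at (385,155) and clear. Lowering.

Request:
{"api": "play_rows", "payload": {"motion": [[0, 0, 4, 0, 0, 0, -0.8], [0, 0, 8, 0, 0, 0, -0.8], [0, 0, 11, 0, 0, 0, -0.8], [0, 0, 13.5, 0, 0, 0, -0.8], [0, 0, 14.8, 0, 0, 0, -0.8]]}}

```text
clock: 7.15
position: [0.502, -0.3176, -0.0256]
tool_rot: [-3.14, -0.001, 1.492]
force: [-12.0, 6.7, 57.8]
grip_width: 0.031
finger_force: 48.6
```

Request:
{"api": "play_rows", "payload": {"motion": [[0, 0, 0, 0, 0, 0, -0.8], [0, 0, 0.1, 0, 0, 0, -0.8], [0, 0, 0.1, 0, 0, 0, -0.8], [0, 0, 0.1, 0, 0, 0, -0.8], [0, 0, 0.1, 0, 0, 0, -0.8]]}}

```text
clock: 7.65
position: [0.5031, -0.3192, -0.0246]
tool_rot: [3.141, 0.0, 1.491]
force: [-0.1, -0.3, -0.2]
grip_width: 0.031
finger_force: 42.7
```

Request:
{"api": "play_rows", "payload": {"motion": [[0, 0, 0, 0, 0, 0, -0.2], [0, 0, 0, 0, 0, 0, -0.1], [0, 0, 0, 0, 0, 0, 0.03], [0, 0, 0, 0, 0, 0, 0.03], [0, 0, 0, 0, 0, 0, 0.03]]}}

```text
clock: 8.15
position: [0.5028, -0.3191, -0.0251]
tool_rot: [-3.142, -0.0, 1.491]
force: [-1.0, 0.0, 0.6]
grip_width: 0.0439
finger_force: 0.0
```

Request:
{"api": "play_rows", "payload": {"motion": [[0, 0, -2, 0, 0, 0, 0.03], [0, 0, -5, 0, 0, 0, 0.03], [0, 0, -9, 0, 0, 0, 0.03], [0, 0, -13, 0, 0, 0, 0.03], [0, 0, -16, 0, 0, 0, 0.03]]}}

```text
clock: 8.65
position: [0.5032, -0.3194, 0.1374]
tool_rot: [3.14, 0.001, 1.491]
force: [-0.3, 0.6, 0.0]
grip_width: 0.0437
finger_force: 0.0
```

Run:
```python
from h import *
from cases import fit
s=observe();print(s['position'],s['tool_rot'])
grab('wrist');fit(lo=(.33,-.42),hi=(.56,-.22),zlo=.022,zhi=.04)
```

```text
[ 0.50315371 -0.31936046  0.13743449] [3.13999891e+00 6.83171132e-04 1.49068399e+00]
wrist [258. 118.] 921 z 0.0315 [array([ 497.4, -255.6]), array([113.7, 236.1]), np.float64(48.5)]
wrist [ 60. 117.] 839 z 0.0315 [array([ 332.3, -254. ]), array([68.2,  2.6]), np.float64(86.0)]
wrist [254. 171.] 4360 z 0.0297 [array([ 503.4, -319.1]), array([129.7,  32.1]), np.float64(85.5)]
wrist [129. 259.] 624 z 0.0311 [array([ 368. , -395.2]), array([ 2.1, 76.2]), np.float64(85.5)]
wrist [254. 259.] 748 z 0.0312 [array([ 496.8, -405.8]), array([ 2.3, 92.3]), np.float64(85.2)]
```

Case A lies correctly in the tote at (0.503, -0.319). Going back for B.

Request:
{"api": "play_rows", "payload": {"motion": [[4.6, -1.8, 0, 0, 0, 0, 0.05], [9.2, -3.6, 0, 0, 0, 0, 0.05], [13.8, -5.4, 0, 0, 0, 0, 0.05], [18.4, -7.2, 0, 0, 0, 0, 0.05], [23, -9, 0, 0, 0, 0, 0.05]]}}

```text
clock: 9.2
position: [0.4306, -0.0811, 0.1349]
tool_rot: [3.141, -0.0, 1.49]
force: [2.0, 0.9, 0.2]
grip_width: 0.045
finger_force: 0.0
```

Request:
{"api": "play_rows", "payload": {"motion": [[4.8, -0.3, 0, 0, 0, 0, 0.05], [9.6, -0.6, 0, 0, 0, 0, 0.05], [14.4, -0.9, 0, 0, 0, 0, 0.05], [19.2, -1.2, 0, 0, 0, 0, 0.05], [24, -1.5, 0, 0, 0, 0, 0.05]]}}

```text
clock: 9.7
position: [0.4354, 0.1597, 0.1349]
tool_rot: [3.141, -0.0, 1.491]
force: [0.2, -1.6, -0.2]
grip_width: 0.0454
finger_force: 0.0
```

Request:
{"api": "play_rows", "payload": {"motion": [[4.5, -0.6, 0, 0, 0, -0.07, 0.05], [9, -1.2, 0, 0, 0, -0.14, 0.05], [13, -1.8, 0, 0, 0, -0.197, 0.05], [14.1, -2.05, 0, 0, 0, -0.197, 0.05], [14.1, -2.05, 0, 0, 0, -0.197, 0.05]]}}

```text
clock: 10.2
position: [0.4258, 0.3014, 0.1345]
tool_rot: [-3.141, -0.0, 1.69]
force: [0.4, -1.0, 0.4]
grip_width: 0.0447
finger_force: 0.0
```

Request:
{"api": "play_rows", "payload": {"motion": [[0, 0, 4, 0, 0, 0, 0.05], [0, 0, 8, 0, 0, 0, 0.05], [0, 0, 11, 0, 0, 0, 0.05], [0, 0, 11, 0, 0, 0, 0.05], [0, 0, 11, 0, 0, 0, 0.05]]}}

```text
clock: 10.7
position: [0.4269, 0.2989, 0.0255]
tool_rot: [-3.141, 0.001, 1.686]
force: [0.5, -0.3, 0.8]
grip_width: 0.0445
finger_force: 0.0
```

Run:
```python
from h import *
from cases import fit
s=observe();print(s['position'],s['tool_rot'])
grab('wrist');fit()
```

```text
[0.42685358 0.29891713 0.025457  ] [-3.14112989e+00  7.67447169e-04  1.68636834e+00]
wrist [142. 183.] 9709 z 0.0288 [array([357.2, 304.4]), array([115.5,  32.4]), np.float64(87.7)]
wrist [253. 205.] 10264 z 0.0287 [array([426.7, 299.3]), array([ 32.1, 129.7]), np.float64(6.7)]
```

Request:
{"api": "play_rows", "payload": {"motion": [[0, 0, 2, 0, 0, 0, 0.05], [0, 0, 4, 0, 0, 0, 0.05], [0, 0, 5.3, 0, 0, 0, 0.05], [0, 0, 5.3, 0, 0, 0, 0.05], [0, 0, 5.3, 0, 0, 0, -0.8]]}}

```text
clock: 11.25
position: [0.427, 0.3001, -0.0272]
tool_rot: [3.141, -0.0, 1.688]
force: [4.0, -0.5, 11.9]
grip_width: 0.0317
finger_force: 10.9
```

Request:
{"api": "play_rows", "payload": {"motion": [[0, 0, 0, 0, 0, 0, -0.8], [0, 0, 0, 0, 0, 0, -0.8], [0, 0, 0, 0, 0, 0, -0.8], [0, 0, 0, 0, 0, 0, -0.8], [0, 0, 0, 0, 0, 0, -0.8]]}}

```text
clock: 11.75
position: [0.4272, 0.3003, -0.027]
tool_rot: [3.14, -0.001, 1.688]
force: [0.4, -0.7, 8.5]
grip_width: 0.0311
finger_force: 40.9
```

Request:
{"api": "play_rows", "payload": {"motion": [[0, 0, -1, 0, 0, 0, -0.8], [0, 0, -4, 0, 0, 0, -0.8], [0, 0, -8, 0, 0, 0, -0.8], [0, 0, -12, 0, 0, 0, -0.8], [0, 0, -15, 0, 0, 0, -0.8]]}}

```text
clock: 12.25
position: [0.4268, 0.3002, 0.1253]
tool_rot: [3.14, -0.001, 1.688]
force: [0.2, 0.6, -0.9]
grip_width: 0.0314
finger_force: 40.1
```

Request:
{"api": "play_rows", "payload": {"motion": [[-4.8, -0.46, 0, 0, 0, 0, -0.8], [-9.6, -0.92, 0, 0, 0, 0, -0.8], [-14.4, -1.4, 0, 0, 0, 0, -0.8], [-19.2, -1.84, 0, 0, 0, 0, -0.8], [-24, -2.3, 0, 0, 0, 0, -0.8]]}}

```text
clock: 12.75
position: [0.4315, 0.0571, 0.123]
tool_rot: [3.14, -0.0, 1.688]
force: [2.2, 0.5, -1.5]
grip_width: 0.0311
finger_force: 40.1
```

Request:
{"api": "play_rows", "payload": {"motion": [[-4.8, -0.46, 0, 0, 0, 0, -0.8], [-9.6, -0.92, 0, 0, 0, 0, -0.8], [-14.4, -1.4, 0, 0, 0, 0, -0.8], [-19.2, -1.84, 0, 0, 0, 0, -0.8], [-24, -2.3, 0, 0, 0, 0, -0.8]]}}

```text
clock: 13.25
position: [0.4366, -0.1842, 0.123]
tool_rot: [3.14, 0.0, 1.688]
force: [1.8, 1.1, -0.8]
grip_width: 0.0314
finger_force: 40.1
```

Request:
{"api": "play_rows", "payload": {"motion": [[-4, -0.4, 0, 0, 0, 0.06, -0.8], [-8, -0.8, 0, 0, 0, 0.13, -0.8], [-12, -1.1, 0, 0, 0, 0.197, -0.8], [-13.1, -1.2, 0, 0, 0, 0.197, -0.8], [-13.1, -1.2, 0, 0, 0, 0.197, -0.8]]}}

```text
clock: 13.75
position: [0.4398, -0.3151, 0.1225]
tool_rot: [3.141, 0.0, 1.489]
force: [-0.8, 0.6, -0.8]
grip_width: 0.0308
finger_force: 40.1
```

Request:
{"api": "play_rows", "payload": {"motion": [[0, 0, 4, 0, 0, 0, -0.8], [0, 0, 8, 0, 0, 0, -0.8], [0, 0, 12, 0, 0, 0, -0.8], [0, 0, 13.5, 0, 0, 0, -0.8], [0, 0, 13.5, 0, 0, 0, -0.8]]}}

```text
clock: 14.25
position: [0.4397, -0.3121, -0.014]
tool_rot: [-3.139, -0.002, 1.492]
force: [0.5, 0.8, -0.2]
grip_width: 0.0311
finger_force: 40.0
```

Request:
{"api": "play_rows", "payload": {"motion": [[0, 0, 0.3, 0, 0, 0, -0.8], [0, 0, 0.6, 0, 0, 0, -0.8], [0, 0, 0.9, 0, 0, 0, -0.8], [0, 0, 1.1, 0, 0, 0, -0.8], [0, 0, 1.15, 0, 0, 0, -0.8]]}}

```text
clock: 14.75
position: [0.4403, -0.3137, -0.0245]
tool_rot: [3.141, 0.0, 1.491]
force: [-0.5, 0.2, -0.9]
grip_width: 0.0311
finger_force: 40.0
```

Request:
{"api": "play_rows", "payload": {"motion": [[0, 0, 0, 0, 0, 0, -0.8], [0, 0, 0, 0, 0, 0, -0.2], [0, 0, 0, 0, 0, 0, -0.1], [0, 0, 0, 0, 0, 0, 0.03], [0, 0, 0, 0, 0, 0, 0.03]]}}

```text
clock: 15.25
position: [0.4403, -0.3137, -0.0246]
tool_rot: [3.142, 0.0, 1.491]
force: [-0.0, -0.9, -1.4]
grip_width: 0.0441
finger_force: 0.0
```

Request:
{"api": "play_rows", "payload": {"motion": [[0, 0, -2, 0, 0, 0, 0.05], [0, 0, -5, 0, 0, 0, 0.05], [0, 0, -9, 0, 0, 0, 0.05], [0, 0, -13, 0, 0, 0, 0.05], [0, 0, -16, 0, 0, 0, 0.05]]}}

```text
clock: 15.75
position: [0.4405, -0.3139, 0.1379]
tool_rot: [3.14, 0.001, 1.491]
force: [0.1, -0.8, -0.8]
grip_width: 0.0446
finger_force: 0.0
```

Run:
```python
from h import *
from cases import fit
s=observe();print(s['position'],s['tool_rot'])
grab('wrist');fit(lo=(.33,-.39),hi=(.545,-.24),zlo=.022,zhi=.04)
```

```text
[ 0.44053532 -0.31388677  0.13787863] [3.14006067e+00 7.53871536e-04 1.49068418e+00]
wrist [254. 172.] 4318 z 0.0297 [array([ 440.6, -313.7]), array([129.8,  32. ]), np.float64(85.3)]
wrist [319. 168.] 4189 z 0.0296 [array([ 503.3, -318.3]), array([129. ,  32.5]), np.float64(85.5)]
wrist [131. 130.] 344 z 0.0315 [array([ 331.6, -262.1]), array([43.1,  1.6]), np.float64(85.6)]
```

Request:
{"api": "play_rows", "payload": {"motion": [[4.6, -0.2, 0, 0, 0, 0, 0.05], [9.2, -0.4, 0, 0, 0, 0, 0.05], [13.8, -0.6, 0, 0, 0, 0, 0.05], [18.4, -0.8, 0, 0, 0, 0, 0.05], [23, -1, 0, 0, 0, 0, 0.05]]}}

```text
clock: 16.3
position: [0.4484, -0.0819, 0.1354]
tool_rot: [3.141, 0.0, 1.491]
force: [2.2, -0.1, -0.3]
grip_width: 0.0449
finger_force: 0.0
```

Request:
{"api": "play_rows", "payload": {"motion": [[4.6, -0.8, 0, 0, 0, 0, 0.05], [9.2, -1.6, 0, 0, 0, 0, 0.05], [13.8, -2.4, 0, 0, 0, 0, 0.05], [18.4, -3.2, 0, 0, 0, 0, 0.05], [23, -4, 0, 0, 0, 0, 0.05]]}}

```text
clock: 16.8
position: [0.4267, 0.1507, 0.1354]
tool_rot: [3.141, -0.0, 1.491]
force: [1.8, -0.4, 0.2]
grip_width: 0.045
finger_force: 0.0
```

Request:
{"api": "play_rows", "payload": {"motion": [[3.6, -2, 0, 0, 0, -0.01, 0.05], [7.2, -4.1, 0, 0, 0, -0.02, 0.05], [10.8, -6.2, 0, 0, 0, -0.04, 0.05], [14.3, -8.2, 0, 0, 0, -0.04, 0.05], [14.3, -8.2, 0, 0, 0, -0.04, 0.05]]}}

```text
clock: 17.3
position: [0.3543, 0.3027, 0.1354]
tool_rot: [-3.141, -0.002, 1.537]
force: [1.3, -0.7, -0.5]
grip_width: 0.0449
finger_force: 0.0
```

Request:
{"api": "play_rows", "payload": {"motion": [[0, 0, 4, 0, 0, 0, 0.05], [0, 0, 8, 0, 0, 0, 0.05], [0, 0, 11, 0, 0, 0, 0.05], [0, 0, 11, 0, 0, 0, 0.05], [0, 0, 11, 0, 0, 0, 0.05]]}}

```text
clock: 17.8
position: [0.3568, 0.2978, 0.0258]
tool_rot: [-3.141, 0.001, 1.531]
force: [-0.3, 0.3, 0.6]
grip_width: 0.0449
finger_force: 0.0
```

Run:
```python
from h import *
from cases import fit
s=observe();print(s['position'],s['tool_rot'])
grab('wrist');fit()
```

```text
[0.35683326 0.29783646 0.02580715] [-3.14100191e+00  6.31352851e-04  1.53068827e+00]
wrist [253. 207.] 10132 z 0.0287 [array([356.4, 297.3]), array([129.4,  32.1]), np.float64(87.7)]
```

Request:
{"api": "play_rows", "payload": {"motion": [[0, 0, 2, 0, 0, 0, 0.05], [0, 0, 4, 0, 0, 0, 0.05], [0, 0, 5.3, 0, 0, 0, 0.05], [0, 0, 5.3, 0, 0, 0, 0.05], [0, 0, 5.3, 0, 0, 0, -0.8]]}}

```text
clock: 18.35
position: [0.3575, 0.2985, -0.0262]
tool_rot: [3.14, -0.001, 1.531]
force: [-0.7, -0.0, 12.8]
grip_width: 0.032
finger_force: 9.9
```

Request:
{"api": "play_rows", "payload": {"motion": [[0, 0, 0, 0, 0, 0, -0.8], [0, 0, 0, 0, 0, 0, -0.8], [0, 0, 0, 0, 0, 0, -0.8], [0, 0, 0, 0, 0, 0, -0.8], [0, 0, 0, 0, 0, 0, -0.8]]}}

```text
clock: 18.85
position: [0.3576, 0.2985, -0.0261]
tool_rot: [3.14, -0.001, 1.53]
force: [-2.2, -1.1, 13.2]
grip_width: 0.0311
finger_force: 41.3
```

Request:
{"api": "play_rows", "payload": {"motion": [[0, 0, -1, 0, 0, 0, -0.8], [0, 0, -4, 0, 0, 0, -0.8], [0, 0, -8, 0, 0, 0, -0.8], [0, 0, -12, 0, 0, 0, -0.8], [0, 0, -15, 0, 0, 0, -0.8]]}}

```text
clock: 19.35
position: [0.3572, 0.2982, 0.126]
tool_rot: [3.14, -0.002, 1.531]
force: [0.5, 0.4, -2.6]
grip_width: 0.0312
finger_force: 40.1
```

Request:
{"api": "play_rows", "payload": {"motion": [[-4.4, 1.6, 0, 0, 0, 0, -0.8], [-8.8, 3.2, 0, 0, 0, 0, -0.8], [-13.2, 4.8, 0, 0, 0, 0, -0.8], [-17.6, 6.4, 0, 0, 0, 0, -0.8], [-22, 8, 0, 0, 0, 0, -0.8]]}}

```text
clock: 19.85
position: [0.4284, 0.0731, 0.1238]
tool_rot: [3.14, -0.0, 1.531]
force: [1.4, 0.9, -0.7]
grip_width: 0.0308
finger_force: 40.1
```

Request:
{"api": "play_rows", "payload": {"motion": [[-4.8, 0.1, 0, 0, 0, 0, -0.8], [-9.6, 0.2, 0, 0, 0, 0, -0.8], [-14.4, 0.3, 0, 0, 0, 0, -0.8], [-19.2, 0.4, 0, 0, 0, 0, -0.8], [-24, 0.5, 0, 0, 0, 0, -0.8]]}}

```text
clock: 20.35
position: [0.4231, -0.167, 0.1238]
tool_rot: [3.14, 0.0, 1.531]
force: [1.6, 0.7, -1.5]
grip_width: 0.0307
finger_force: 40.1
```

Request:
{"api": "play_rows", "payload": {"motion": [[-4, -1.1, 0, 0, 0, 0.01, -0.8], [-8, -2.1, 0, 0, 0, 0.03, -0.8], [-12, -3.2, 0, 0, 0, 0.04, -0.8], [-14.6, -3.87, 0, 0, 0, 0.04, -0.8], [-14.6, -3.87, 0, 0, 0, 0.04, -0.8]]}}

```text
clock: 20.85
position: [0.3773, -0.3128, 0.1236]
tool_rot: [3.141, 0.001, 1.486]
force: [-0.2, 1.0, -1.4]
grip_width: 0.0313
finger_force: 40.1
```

Request:
{"api": "play_rows", "payload": {"motion": [[0, 0, 4, 0, 0, 0, -0.8], [0, 0, 8, 0, 0, 0, -0.8], [0, 0, 12, 0, 0, 0, -0.8], [0, 0, 13.5, 0, 0, 0, -0.8], [0, 0, 13.5, 0, 0, 0, -0.8]]}}

```text
clock: 21.35
position: [0.3784, -0.3081, -0.0135]
tool_rot: [-3.139, -0.002, 1.492]
force: [-0.7, 0.7, -0.4]
grip_width: 0.0315
finger_force: 40.1
```

Request:
{"api": "play_rows", "payload": {"motion": [[0, 0, 0.3, 0, 0, 0, -0.8], [0, 0, 0.6, 0, 0, 0, -0.8], [0, 0, 0.9, 0, 0, 0, -0.8], [0, 0, 1.1, 0, 0, 0, -0.8], [0, 0, 1.2, 0, 0, 0, -0.8]]}}

```text
clock: 21.85
position: [0.379, -0.3094, -0.0245]
tool_rot: [3.141, 0.0, 1.491]
force: [-0.6, 0.6, -1.9]
grip_width: 0.0309
finger_force: 40.1
```

Request:
{"api": "play_rows", "payload": {"motion": [[0, 0, 0, 0, 0, 0, -0.8], [0, 0, 0, 0, 0, 0, -0.2], [0, 0, 0, 0, 0, 0, -0.1], [0, 0, 0, 0, 0, 0, 0.03], [0, 0, 0, 0, 0, 0, 0.03]]}}

```text
clock: 22.35
position: [0.3789, -0.3094, -0.0245]
tool_rot: [3.142, 0.0, 1.491]
force: [0.1, -0.6, -0.2]
grip_width: 0.044
finger_force: 0.0
```

Request:
{"api": "play_rows", "payload": {"motion": [[0, 0, -2, 0, 0, 0, 0.05], [0, 0, -5, 0, 0, 0, 0.05], [0, 0, -9, 0, 0, 0, 0.05], [0, 0, -13, 0, 0, 0, 0.05], [0, 0, -16, 0, 0, 0, 0.05]]}}

```text
clock: 22.85
position: [0.3791, -0.3096, 0.1378]
tool_rot: [3.14, 0.001, 1.491]
force: [0.2, -0.5, 0.2]
grip_width: 0.0451
finger_force: 0.0
```

Run:
```python
from h import *
from cases import fit
s=observe();print(s['position'],s['tool_rot'],s['qpos'].round(2))
grab('wrist');fit(lo=(.345,-.39),hi=(.545,-.24),zlo=.022,zhi=.04)
p,d,ci=grab('side')
fit('side',lo=(.37,-.14),hi=(.53,.14),zlo=.018,zhi=.04)
P=cloud(d,ci)
w=(p[...,0]>150)&(p[...,2]<90)&(p[...,1]>110)&(P[...,2]>.008)&(P[...,2]<.04)&(abs(P[...,1])<.16)&(P[...,0]<.54)
print('clasp',w.sum(),np.median(P[w],0))
```

```text
[ 0.37909218 -0.30958589  0.13778259] [3.14022061e+00 7.76311775e-04 1.49067035e+00] [ 0.61  0.38 -0.06  2.    0.03  0.76  0.45]
wrist [318. 168.] 4225 z 0.0296 [array([ 440.5, -313.7]), array([128.7,  32.7]), np.float64(85.3)]
wrist [382. 171.] 4590 z 0.0295 [array([ 503. , -318.8]), array([128.9,  32.7]), np.float64(85.5)]
wrist [254. 172.] 4317 z 0.0297 [array([ 379.1, -310.4]), array([130.,  32.]), np.float64(85.3)]
clasp 0 [nan nan nan]
  return _methods._mean(a, axis=axis, dtype=dtype,
  ret = um.true_divide(
```

All three cases are in the tote. Now I'll look at the blank and the engraver.

Request:
{"api": "play_rows", "payload": {"motion": [[3, 0.4, -1.2, 0, 0, 0, 0.4], [6, 0.8, -2.4, 0, 0, 0, 0.4], [9, 1.2, -3.6, 0, 0, 0, 0.4], [12, 1.6, -4.8, 0, 0, 0, 0.4], [14.6, 2, -6, 0, 0, 0, 0.4]]}}

```text
clock: 23.45
position: [0.4104, -0.1639, 0.1955]
tool_rot: [-3.141, -0.0, 1.491]
force: [-0.1, -0.7, 0.2]
grip_width: 0.0598
finger_force: 0.0
```

Request:
{"api": "play_rows", "payload": {"motion": [[3, 0.4, -1.2, 0, 0, -0.02, 0.4], [6, 0.8, -2.4, 0, 0, -0.04, 0.4], [9, 1.2, -3.6, 0, 0, -0.08, 0.4], [11, 1.6, -4.8, 0, 0, -0.08, 0.4], [11, 2, -6, 0, 0, -0.08, 0.4]]}}

```text
clock: 23.95
position: [0.4394, -0.0548, 0.2555]
tool_rot: [-3.141, -0.001, 1.575]
force: [-0.1, -0.8, -0.4]
grip_width: 0.0601
finger_force: 0.0
```

Run:
```python
from h import *
from cases import fit
s=observe();print(s['position'],s['tool_rot'],s['qpos'].round(2))
p,d,ci=grab('wrist');fit(lo=(.35,-.2),hi=(.62,.2),zlo=.018,zhi=.035)
cv2.imwrite('pics/w4.png',cv2.resize(p[:,:,::-1],(768,576)))
```

```text
[ 0.4394095  -0.05477844  0.25553149] [-3.14124964e+00 -6.28997710e-04  1.57454646e+00] [ 0.18  0.16 -0.22  1.96  0.04  1.02 -0.05]
wrist [271.  99.] 4562 z 0.0246 [array([459.7,   9.5]), array([190.2,  40.3]), np.float64(81.6)]
```

View pics/w4.png

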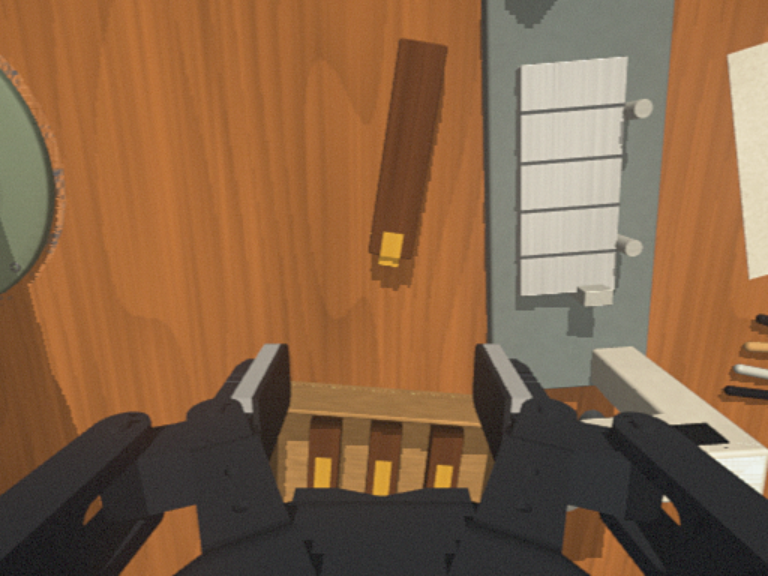

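The wrist view shows the blank (enlarged 408,150) with its clasp at the -y end (391,250), plus the bed, two pins (638,107; 628,245), the end stop (595,295) and the head (690,420). Next I'll fit the engraver.

Run:
```python
from h import *
p,d,ci=load('wrist');P=cloud(d,ci)
R=lambda T:[np.round(v,1) for v in cv2.minAreaRect((T[:,:2]*1000).astype(np.float32))]
m=(d>0)&(P[...,0]>.5)&(P[...,0]<.75)&(P[...,1]>-.135)&(P[...,1]<.2)
b=m&(abs(P[...,2]-.039)<.004);nl,l,st,ce=cv2.connectedComponentsWithStats(b.astype(np.uint8))
k=1+st[1:,4].argmax();print('bed',st[k,4],np.median(P[l==k][:,2]),R(P[l==k]))
t=m&(P[...,2]>.052)&(P[...,2]<.065);nl,l,st,ce=cv2.connectedComponentsWithStats(t.astype(np.uint8))
for k in range(1,nl):
  if st[k,4]>30: print('top',ce[k],st[k,4],np.median(P[l==k],0).round(4),R(P[l==k]))
```

```text
bed 10373 0.038511707175878845 [array([602.3, -12. ]), array([ 90.6, 199. ]), np.float64(4.7)]
top [428.04794521  71.97945205] 146 [0.6403 0.0496 0.0563] [array([641.3,  49.5]), array([13.7, 14.2]), np.float64(48.1)]
top [421.80701754 164.78070175] 114 [ 0.6494 -0.0598  0.0565] [array([649.9, -59.7]), array([13.5, 13.5]), np.float64(47.2)]
top [398.50900901 197.94144144] 222 [ 0.6261 -0.1031  0.0561] [array([ 626.4, -103.8]), array([24. , 14.5]), np.float64(4.1)]
```

The engraver pose is home = (0.6187, -0.0072) with yaw 4.5°, and the pin distance (109.5) and end stop (-89.7) both check out. I'll grip the blank, turn it in two stages of about -84° each, and re-grip between them.

Request:
{"api": "play_rows", "payload": {"motion": [[3, 1, 0, 0, 0, 0.08, 0.4], [6.9, 2.1, 2, 0, 0, 0.15, 0.4], [6.9, 2.1, 6, 0, 0, 0.15, 0.4], [6.9, 2.1, 10, 0, 0, 0.15, 0.4], [6.9, 2.1, 13, 0, 0, 0.15, 0.4]]}}

```text
clock: 24.5
position: [0.459, 0.0114, 0.1228]
tool_rot: [-3.14, 0.0, 1.421]
force: [-0.3, 0.5, 0.9]
grip_width: 0.0594
finger_force: 0.0
```

Request:
{"api": "play_rows", "payload": {"motion": [[0, 0, 3, 0, 0, 0, 0.4], [0, 0, 6, 0, 0, 0, 0.4], [0, 0, 9, 0, 0, 0, 0.4], [0, 0, 9.5, 0, 0, 0, 0.4], [0, 0, 9.5, 0, 0, 0, 0.4]]}}

```text
clock: 25.0
position: [0.4595, 0.0114, 0.0299]
tool_rot: [-3.14, 0.001, 1.421]
force: [0.2, -0.0, 0.2]
grip_width: 0.0597
finger_force: 0.0
```

Run:
```python
from h import *
from cases import fit
s=observe();print(s['position'],s['tool_rot'],s['qpos'].round(2))
p,d,ci=grab('wrist');fit(lo=(.35,-.2),hi=(.53,.2),zlo=.018,zhi=.035)
```

```text
[0.45946184 0.01138155 0.02990329] [-3.13955755e+00  5.07265799e-04  1.42065188e+00] [-0.01  0.54 -0.19  2.14  0.21  0.48 -0.5 ]
wrist [255. 188.] 16858 z 0.0246 [array([460.1,  11.7]), array([184.6,  40.2]), np.float64(81.6)]
```

Request:
{"api": "play_rows", "payload": {"motion": [[0, 0, 2, 0, 0, 0, 0.4], [0, 0, 4, 0, 0, 0, 0.4], [0, 0, 6, 0, 0, 0, 0.4], [0, 0, 6.1, 0, 0, 0, 0.4], [0, 0, 6.1, 0, 0, 0, 0.4]]}}

```text
clock: 25.55
position: [0.4608, 0.0116, -0.0295]
tool_rot: [3.141, -0.0, 1.421]
force: [0.8, 0.1, 0.2]
grip_width: 0.0597
finger_force: 0.0
```

Request:
{"api": "play_rows", "payload": {"motion": [[0, 0, 0, 0, 0, 0, -0.6], [0, 0, 0, 0, 0, 0, -0.6], [0, 0, 0, 0, 0, 0, -0.6], [0, 0, 0, 0, 0, 0, -0.6], [0, 0, 0, 0, 0, 0, -0.6]], "squeeze": 60}}

```text
clock: 26.05
position: [0.4611, 0.0116, -0.0291]
tool_rot: [3.139, -0.0, 1.421]
force: [-2.5, 0.1, 17.8]
grip_width: 0.0388
finger_force: 58.6
```

Request:
{"api": "play_rows", "payload": {"motion": [[0, 0, -1, 0, 0, 0, -0.6], [0, 0, -4, 0, 0, 0, -0.6], [0, 0, -7, 0, 0, 0, -0.6], [0, 0, -10, 0, 0, 0, -0.6], [0, 0, -10, 0, 0, 0, -0.6]]}}

```text
clock: 26.55
position: [0.4622, 0.0116, 0.0734]
tool_rot: [3.136, -0.001, 1.42]
force: [0.3, -1.0, -2.0]
grip_width: 0.0382
finger_force: 62.3
```

Request:
{"api": "play_rows", "payload": {"motion": [[0, -0.7, 0, 0, 0, 0.14, -0.6], [0, -1.4, 0, 0, 0, 0.28, -0.6], [0, -2, 0, 0, 0, 0.42, -0.6], [0, -2.8, 0, 0, 0, 0.56, -0.6], [0, -3, 0, 0, 0, 0.7, -0.6]]}}

```text
clock: 27.05
position: [0.4297, 0.0161, 0.0696]
tool_rot: [-3.141, 0.0, 0.715]
force: [-0.4, 0.1, -1.8]
grip_width: 0.0382
finger_force: 62.2
```

Request:
{"api": "play_rows", "payload": {"motion": [[0, 0, 0, 0, 0, 0.15, -0.6], [0, 0, 0, 0, 0, 0.3, -0.6], [0, 0, 0, 0, 0, 0.45, -0.6], [0, 0, 0, 0, 0, 0.6, -0.6], [0, 0, 0, 0, 0, 0.75, -0.6]]}}

```text
clock: 27.55
position: [0.4304, 0.0161, 0.0696]
tool_rot: [-3.141, -0.0, -0.035]
force: [0.4, 0.1, -1.7]
grip_width: 0.0386
finger_force: 62.2
```

Run:
```python
from h import *
s=observe();print(s['position'],s['tool_rot'],s['qpos'].round(2),s['grip_width'])
```

```text
[0.43042158 0.01607633 0.06960845] [-3.14135494e+00 -8.90381089e-05 -3.54940985e-02] [-0.32  0.43  0.18  2.21 -0.15  0.51 -1.63] 0.03859725982846229
```

Request:
{"api": "play_rows", "payload": {"motion": [[0, 0, 3, 0, 0, 0, -0.6], [0, 0, 6, 0, 0, 0, -0.6], [0, 0, 8.5, 0, 0, 0, -0.6], [0, 0, 9.3, 0, 0, 0, -0.6], [0, 0, 9.3, 0, 0, 0, -0.6]]}}

```text
clock: 28.05
position: [0.43, 0.0159, -0.024]
tool_rot: [3.141, 0.002, -0.03]
force: [-0.9, 0.7, -1.6]
grip_width: 0.0386
finger_force: 62.1
```

Request:
{"api": "play_rows", "payload": {"motion": [[0, 0, 0.2, 0, 0, 0, -0.6], [0, 0, 0.4, 0, 0, 0, -0.6], [0, 0, 0.5, 0, 0, 0, -0.6], [0, 0, 0.5, 0, 0, 0, -0.6], [0, 0, 0.5, 0, 0, 0, -0.6]]}}

```text
clock: 28.55
position: [0.4307, 0.0161, -0.0283]
tool_rot: [-3.142, -0.0, -0.029]
force: [0.7, -0.3, -2.1]
grip_width: 0.0383
finger_force: 62.1
```

Request:
{"api": "play_rows", "payload": {"motion": [[0, 0, 0, 0, 0, 0, 0], [0, 0, 0, 0, 0, 0, 0.3], [0, 0, 0, 0, 0, 0, 0.4], [0, 0, 0, 0, 0, 0, 0.4], [0, 0, 0, 0, 0, 0, 0.4]]}}

```text
clock: 29.05
position: [0.4306, 0.0161, -0.0286]
tool_rot: [3.142, 0.0, -0.029]
force: [-0.2, 0.2, 0.2]
grip_width: 0.0598
finger_force: 0.0
```

Request:
{"api": "play_rows", "payload": {"motion": [[0, 0, -3, 0, 0, 0, 0.4], [0, 0, -6, 0, 0, 0, 0.4], [0, 0, -10, 0, 0, 0, 0.4], [0, 0, -10, 0, 0, -0.14, 0.4], [0, 0, -10, 0, 0, -0.28, 0.4]]}}

```text
clock: 29.55
position: [0.4313, 0.0164, 0.0725]
tool_rot: [3.141, -0.002, 0.257]
force: [-0.9, 0.2, -0.4]
grip_width: 0.0597
finger_force: 0.0
```

Request:
{"api": "play_rows", "payload": {"motion": [[0, 0, 0, 0, 0, -0.15, 0.4], [0, 0, 0, 0, 0, -0.3, 0.4], [0, 0, 0, 0, 0, -0.45, 0.4], [0, 0, 0, 0, 0, -0.6, 0.4], [0, 0, 0, 0, 0, -0.74, 0.4]]}}

```text
clock: 30.05
position: [0.4305, 0.016, 0.0714]
tool_rot: [-3.142, 0.0, 0.997]
force: [-0.3, -0.8, -0.3]
grip_width: 0.0602
finger_force: 0.0
```

Request:
{"api": "play_rows", "payload": {"motion": [[0, 0, 0, 0, 0, -0.15, 0.4], [0, 0, 0, 0, 0, -0.3, 0.4], [0, 0, 0, 0, 0, -0.45, 0.4], [0, 0, 0, 0, 0, -0.6, 0.4], [0, 0, 0, 0, 0, -0.74, 0.4]]}}

```text
clock: 30.55
position: [0.4305, 0.016, 0.0714]
tool_rot: [-3.142, 0.0, 1.737]
force: [-0.6, 0.1, 0.0]
grip_width: 0.0595
finger_force: 0.0
```

Request:
{"api": "play_rows", "payload": {"motion": [[0, 0, 0, 0, 0, -0.15, 0.4], [0, 0, 0, 0, 0, -0.3, 0.4], [0, 0, 0, 0, 0, -0.45, 0.4], [0, 0, 0, 0, 0, -0.6, 0.4], [0, 0, 0, 0, 0, -0.74, 0.4]]}}

```text
clock: 31.05
position: [0.4305, 0.016, 0.0714]
tool_rot: [-3.142, 0.0, 2.477]
force: [-0.2, -0.7, -0.5]
grip_width: 0.0597
finger_force: 0.0
```

Request:
{"api": "play_rows", "payload": {"motion": [[0, 0, 0, 0, 0, -0.15, 0.4], [0, 0, 0, 0, 0, -0.3, 0.4], [0, 0, 0, 0, 0, -0.45, 0.4], [0, 0, 0, 0, 0, -0.6, 0.4], [0, 0, 0, 0, 0, -0.64, 0.4]]}}

```text
clock: 31.55
position: [0.4305, 0.0159, 0.0713]
tool_rot: [3.142, -0.0, 3.116]
force: [0.1, -0.1, 0.4]
grip_width: 0.0599
finger_force: 0.0
```

Run:
```python
from h import *
from cases import fit
s=observe();print(s['position'],s['tool_rot'],s['qpos'].round(2),s['grip_width'])
grab('wrist');fit(lo=(.3,-.2),hi=(.53,.2),zlo=.018,zhi=.035)
```

```text
[0.43045586 0.01589924 0.07132472] [ 3.14151460e+00 -2.37423342e-04  3.11640103e+00] [ 0.35  0.49 -0.66  2.17  0.51  0.64  0.87] 0.05990212848601261
wrist [255. 177.] 11961 z 0.0246 [array([426.9,  17.5]), array([ 40.1, 189.1]), np.float64(88.4)]
```

Request:
{"api": "play_rows", "payload": {"motion": [[-0.1, 0.15, 3, 0, 0, 0, 0.4], [-0.1, 0.15, 6, 0, 0, 0, 0.4], [-0.1, 0.15, 9, 0, 0, 0, 0.4], [-0.1, 0.15, 10.1, 0, 0, 0, 0.4], [-0.1, 0.15, 10.1, 0, 0, 0, 0.4]]}}

```text
clock: 32.1
position: [0.4308, 0.0178, -0.0304]
tool_rot: [-3.141, -0.002, 3.111]
force: [0.4, 0.5, 0.1]
grip_width: 0.0598
finger_force: 0.0
```

Request:
{"api": "play_rows", "payload": {"motion": [[0, 0, 0, 0, 0, 0, -0.6], [0, 0, 0, 0, 0, 0, -0.6], [0, 0, 0, 0, 0, 0, -0.6], [0, 0, 0, 0, 0, 0, -0.6], [0, 0, 0, 0, 0, 0, -0.6]], "squeeze": 60}}

```text
clock: 32.6
position: [0.4323, 0.0176, -0.0282]
tool_rot: [3.141, 0.002, 3.11]
force: [-2.8, 2.3, 6.1]
grip_width: 0.0386
finger_force: 60.3
```

Request:
{"api": "play_rows", "payload": {"motion": [[0, 0, -1, 0, 0, 0, -0.6], [0, 0, -4, 0, 0, 0, -0.6], [0, 0, -7, 0, 0, 0, -0.6], [0, 0, -10, 0, 0, 0, -0.6], [0, 0, -11, 0, 0, 0, -0.6]]}}

```text
clock: 33.1
position: [0.4327, 0.0174, 0.0839]
tool_rot: [-3.141, 0.004, 3.11]
force: [0.1, -0.1, -2.1]
grip_width: 0.0384
finger_force: 61.3
```

Request:
{"api": "play_rows", "payload": {"motion": [[0, 0, 0, 0, 0, 0.14, -0.6], [0, 0, 0, 0, 0, 0.28, -0.6], [0, 0, 0, 0, 0, 0.42, -0.6], [0, 0, 0, 0, 0, 0.56, -0.6], [0, 0, 0, 0, 0, 0.7, -0.6]]}}

```text
clock: 33.6
position: [0.4315, 0.0174, 0.0808]
tool_rot: [3.141, 0.0, 2.405]
force: [-0.3, 0.1, -1.3]
grip_width: 0.0382
finger_force: 61.2
```

Request:
{"api": "play_rows", "payload": {"motion": [[0, 0, 0, 0, 0, 0.14, -0.6], [0, 0, 0, 0, 0, 0.28, -0.6], [0, 0, 0, 0, 0, 0.42, -0.6], [0, 0, 0, 0, 0, 0.56, -0.6], [0, 0, 0, 0, 0, 0.7, -0.6]]}}

```text
clock: 34.1
position: [0.4315, 0.0175, 0.0808]
tool_rot: [3.141, -0.0, 1.705]
force: [-1.5, 0.2, -1.1]
grip_width: 0.0387
finger_force: 61.2
```

Run:
```python
from h import *
s=observe();print(s['position'],s['tool_rot'],s['qpos'].round(2),s['grip_width'])
p,d,ci=grab('wrist');cv2.imwrite('pics/w5.png',p[:,:,::-1])
```

```text
[0.43147955 0.01751036 0.08081153] [ 3.14134878e+00 -2.43926732e-04  1.70473010e+00] [ 0.08  0.42 -0.32  2.18  0.23  0.58 -0.28] 0.038661543144563486
```

View pics/w5.png

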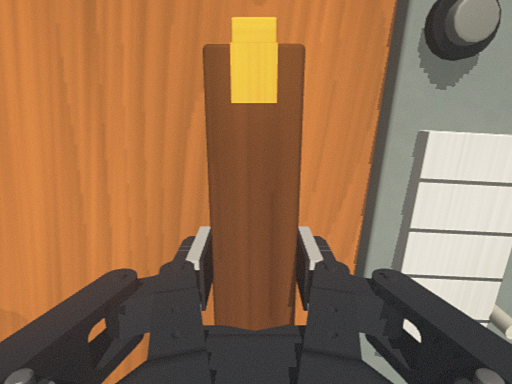

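The wrist view shows the case held with the clasp now towards +y (254,60). I'll carry it over the bed, offset from home.

Request:
{"api": "play_rows", "payload": {"motion": [[-1, 4.4, 0, 0, 0, 0.02, -0.6], [-2, 8.8, 0, 0, 0, 0.04, -0.6], [-3, 13.2, 0, 0, 0, 0.056, -0.6], [-4.1, 17.5, 0, 0, 0, 0.056, -0.6], [-4.1, 17.5, 0, 0, 0, 0.056, -0.6]]}}

```text
clock: 34.65
position: [0.6148, 0.0006, 0.0803]
tool_rot: [3.139, -0.001, 1.656]
force: [-2.1, -0.2, -1.8]
grip_width: 0.0384
finger_force: 61.4
```

Request:
{"api": "play_rows", "payload": {"motion": [[0, 0, 2, 0, 0, 0, -0.6], [0, 0, 4, 0, 0, 0, -0.6], [0, 0, 5.5, 0, 0, 0, -0.6], [0, 0, 6, 0, 0, 0, -0.6], [0, 0, 6, 0, 0, 0, -0.6]]}}

```text
clock: 35.15
position: [0.6102, 0.0014, 0.0201]
tool_rot: [-3.141, -0.0, 1.656]
force: [-0.5, 0.5, -1.2]
grip_width: 0.0383
finger_force: 61.4
```

Run:
```python
from h import *
s=observe();print(s['position'],s['tool_rot'],s['qpos'].round(2),s['grip_width'],s['force'])
p,d,ci=grab('wrist');cv2.imwrite('pics/w6.png',p[:,:,::-1])
```

```text
[0.6102407  0.00136239 0.02008884] [-3.14065247e+00 -2.19838111e-04  1.65553665e+00] [ 0.08  0.73 -0.26  1.75  0.27  0.7  -0.24] 0.038348703066578706 [-0.54007517  0.50332065 -1.21741584]
```

View pics/w6.png

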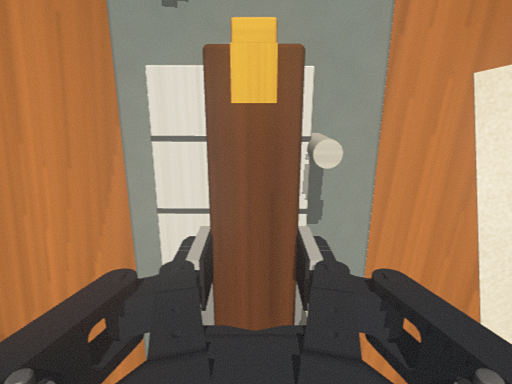

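The case is over the bed, clear of the visible pin (326,150). Lowering and pressing in small steps.

Request:
{"api": "play_rows", "payload": {"motion": [[0, 0, 0.2, 0, 0, 0.006, -0.6], [0, 0, 0.4, 0, 0, 0.006, -0.6], [0, 0, 0.6, 0, 0, 0.006, -0.6], [0, 0, 0.8, 0, 0, 0.006, -0.6], [0, 0, 0.8, 0, 0, 0.006, -0.6]]}}

```text
clock: 35.7
position: [0.6105, 0.0013, 0.0122]
tool_rot: [-3.141, 0.0, 1.649]
force: [0.3, 0.4, -2.3]
grip_width: 0.0385
finger_force: 61.4
```

Request:
{"api": "play_rows", "payload": {"motion": [[0, 0, 0.1, 0, 0, 0, -0.6], [0, 0, 0.1, 0, 0, 0, -0.6], [0, 0, 0.2, 0, 0, 0, -0.6], [0, 0, 0.2, 0, 0, 0, -0.6], [0, 0, 0.2, 0, 0, 0, -0.6]]}}

```text
clock: 36.2
position: [0.6107, 0.0014, 0.0118]
tool_rot: [3.141, 0.0, 1.649]
force: [-9.2, -0.2, 23.4]
grip_width: 0.0385
finger_force: 64.4
```

Contact made, pressing with 23 N. Sliding towards the pins, then the stop.

Request:
{"api": "play_rows", "payload": {"motion": [[0, 0.15, 0, 0, 0, 0, -0.6], [0, 0.3, 0, 0, 0, 0, -0.6], [0, 0.45, 0, 0, 0, 0, -0.6], [0, 0.6, 0, 0, 0, 0, -0.6], [0, 0.6, 0, 0, 0, 0, -0.6]]}}

```text
clock: 36.7
position: [0.6157, 0.0016, 0.0118]
tool_rot: [-3.14, 0.001, 1.649]
force: [-16.6, -1.4, 30.5]
grip_width: 0.0386
finger_force: 65.1
```

Request:
{"api": "play_rows", "payload": {"motion": [[-0.2, 0, 0, 0, 0, 0, -0.6], [-0.4, 0, 0, 0, 0, 0, -0.6], [-0.5, 0, 0, 0, 0, 0, -0.6], [-0.6, 0, 0, 0, 0, 0, -0.6], [-0.6, 0, 0, 0, 0, 0, -0.6]]}}

```text
clock: 37.2
position: [0.6183, -0.0021, 0.0118]
tool_rot: [3.139, -0.002, 1.65]
force: [-2.0, 8.5, 16.8]
grip_width: 0.0383
finger_force: 63.5
```

Request:
{"api": "play_rows", "payload": {"motion": [[0, 0.05, 0, 0, 0, 0, -0.6], [0, 0.1, 0, 0, 0, 0, -0.6], [0, 0.15, 0, 0, 0, 0, -0.6], [0, 0.2, 0, 0, 0, 0, -0.6], [0, 0.2, 0, 0, 0, 0, -0.6]]}}

```text
clock: 37.7
position: [0.6182, -0.0021, 0.0118]
tool_rot: [-3.14, -0.001, 1.65]
force: [-16.5, 8.3, 29.5]
grip_width: 0.0382
finger_force: 65.0
```

Request:
{"api": "play_rows", "payload": {"motion": [[-0.1, 0, 0, 0, 0, 0, -0.6], [-0.15, 0, 0, 0, 0, 0, -0.6], [-0.2, 0, 0, 0, 0, 0, -0.6], [-0.25, 0, 0, 0, 0, 0, -0.6], [-0.25, 0, 0, 0, 0, 0, -0.6]]}}

```text
clock: 38.2
position: [0.6184, -0.0022, 0.0118]
tool_rot: [-3.141, -0.004, 1.651]
force: [-18.3, 19.0, 28.7]
grip_width: 0.0383
finger_force: 65.0
```

```bash
cat > home.py <<'E'
from h import *
p,d,ci=grab('wrist');P=cloud(d,ci)
H=np.array([.6187,-.0072]);c,s=np.cos(np.radians(4.5)),np.sin(np.radians(4.5))
M=(P[...,:2]-H)@np.array([[c,-s],[s,c]])
w=(d>0)&(P[...,2]>.058)&(P[...,2]<.072)&(abs(M[...,0])<.05)&(M[...,1]>.03)&(M[...,1]<.13)&(p[...,0].astype(int)>p[...,2]+20)
wood=w&(p[...,1]<110); br=w&(p[...,1]>=130)
for n,m in(('wood',wood),('clasp',br)):
  if m.sum()<20: continue
  T=M[m]*1000;print(n,m.sum(),'x',np.percentile(T[:,0],[.5,99.5]).round(1),'y',np.percentile(T[:,1],[.5,99.5]).round(1),'z',np.median(P[m][:,2]).round(4))
for lo in(40,60,80):
  q=M[w&(M[...,1]>lo/1e3)&(M[...,1]<lo/1e3+.008)][:,0]*1000
  if len(q)>10: print(lo,np.percentile(q,[1,99]).round(1))
st=(d>0)&(P[...,2]>.052)&(P[...,2]<.06)&(M[...,0]>.01)&(M[...,0]<.045)&(abs(M[...,1]-.055)<.015)&(abs(p[...,0].astype(int)-p[...,2])<40)
if st.sum()>20: print('pin',st.sum(),cv2.minAreaRect((M[st]*1000).astype(np.float32)))
print(observe()['position'],observe()['force'])
E
python3 home.py
```

```text
wood 12664 x [-19.4  19.6] y [30.4 94.7] z 0.0646
clasp 3954 x [-9.  20.1] y [ 56.9 105.3] z 0.065
40 [-19.1  19.3]
60 [-19.1  19.4]
80 [-19.1  19.4]
pin 783 ((27.678476333618164, 55.059120178222656), (12.749958992004395, 13.718293190002441), 0.3489801287651062)
[ 0.61836241 -0.00219683  0.01175391] [-17.41410228  19.07746487  28.58126855]
```

The case touches the pins but is still 4.7 mm short of the stop, held by friction. I'll ease the press and slide along y.

Request:
{"api": "play_rows", "payload": {"motion": [[0, -0.15, -0.06, 0, 0, 0, -0.6], [0, -0.35, -0.12, 0, 0, 0, -0.6], [-0.05, -0.35, -0.12, 0, 0, 0, -0.6], [-0.1, -0.35, -0.12, 0, 0, 0, -0.6], [-0.1, -0.35, -0.12, 0, 0, 0, -0.6]]}}

```text
clock: 38.75
position: [0.616, -0.0076, 0.0118]
tool_rot: [3.141, -0.0, 1.649]
force: [-1.9, 3.7, 6.2]
grip_width: 0.0385
finger_force: 62.3
```

```bash
python3 home.py
```

```text
wood 11672 x [-22.  17.] y [30.3 89.7] z 0.0646
clasp 3992 x [-11.5  17.4] y [ 68.6 100.3] z 0.065
40 [-21.7  16.8]
60 [-21.7  16.9]
80 [-21.7  16.9]
pin 861 ((27.046161651611328, 54.949363708496094), (13.760562896728516, 13.928725242614746), 86.79822540283203)
[ 0.61600829 -0.00758262  0.01182868] [-2.32810416  2.27362822  6.65745581]
```

Request:
{"api": "play_rows", "payload": {"motion": [[-0.1, 0, 0, 0, 0, 0, -0.6], [-0.2, 0, 0, 0, 0, 0, -0.6], [-0.3, 0, 0, 0, 0, 0, -0.6], [-0.3, 0.15, 0, 0, 0, 0, -0.6], [-0.3, 0.3, 0, 0, 0, 0, -0.6]]}}

```text
clock: 39.3
position: [0.6168, -0.0082, 0.0118]
tool_rot: [-3.137, -0.002, 1.65]
force: [-24.7, 12.9, 26.5]
grip_width: 0.0381
finger_force: 64.7
```

Request:
{"api": "play_rows", "payload": {"motion": [[0, 0.1, 0, 0, 0, 0, -0.6], [0, 0.2, 0, 0, 0, 0, -0.6], [0, 0.3, 0, 0, 0, 0, -0.6], [-0.1, 0.3, 0, 0, 0, 0, -0.6], [-0.2, 0.3, 0, 0, 0, 0, -0.6]]}}

```text
clock: 39.8
position: [0.6184, -0.008, 0.0118]
tool_rot: [-3.135, -0.004, 1.65]
force: [-32.0, 25.8, 31.7]
grip_width: 0.0385
finger_force: 65.3
```

Request:
{"api": "play_rows", "payload": {"motion": [[0, 0, 0.05, 0, 0, 0, -0.6], [0, 0, 0.1, 0, 0, 0, -0.6], [0, 0, 0.15, 0, 0, 0, -0.6], [0, 0, 0.2, 0, 0, 0, -0.6], [0, 0, 0.2, 0, 0, 0, -0.6]]}}

```text
clock: 40.3
position: [0.6185, -0.008, 0.0116]
tool_rot: [-3.135, -0.004, 1.651]
force: [-42.5, 22.0, 65.3]
grip_width: 0.0384
finger_force: 69.1
```

```bash
python3 home.py
```

```text
wood 11536 x [-19.3  19.7] y [30.4 88.9] z 0.0646
clasp 3972 x [-9.9 10.9] y [66.7 99.4] z 0.065
40 [-19.   19.4]
60 [-19.   19.5]
80 [-19.   19.4]
pin 802 ((27.589242935180664, 54.81116485595703), (13.76729679107666, 12.855208396911621), 85.37019348144531)
[ 0.6184257  -0.00799541  0.01155056] [-42.02547852  21.59840749  63.63075412]
```

Both contacts are firm. I'll ease the load and release.

Request:
{"api": "play_rows", "payload": {"motion": [[0.05, -0.1, -0.1, 0, 0, 0, -0.6], [0.1, -0.25, -0.2, 0, 0, 0, -0.6], [0.15, -0.4, -0.25, 0, 0, 0, -0.6], [0.15, -0.4, -0.25, 0, 0, 0, -0.6], [0.15, -0.4, -0.25, 0, 0, 0, -0.6]]}}

```text
clock: 40.85
position: [0.6181, -0.008, 0.012]
tool_rot: [3.141, -0.003, 1.651]
force: [-2.7, 15.3, 0.2]
grip_width: 0.0385
finger_force: 61.8
```

```bash
python3 home.py
```

```text
wood 11544 x [-20.  19.] y [30.3 89. ] z 0.065
clasp 3974 x [-9.6  8.4] y [67.8 99.4] z 0.0654
40 [-19.7  18.7]
60 [-19.8  18.8]
80 [-19.8  18.8]
pin 819 ((27.623851776123047, 54.854793548583984), (13.688721656799316, 13.69155502319336), 86.5595703125)
[ 0.6181197  -0.00800973  0.0119858 ] [-0.65821362 15.60673362  1.06988168]
```

Request:
{"api": "play_rows", "payload": {"motion": [[0, 0.1, 0.05, 0, 0, 0, -0.6], [0, 0.2, 0.05, 0, 0, 0, -0.6], [0, 0.25, 0.1, 0, 0, 0, -0.6], [0, 0.25, 0.1, 0, 0, 0, -0.6], [0, 0.25, 0.1, 0, 0, 0, -0.6]]}}

```text
clock: 41.4
position: [0.6184, -0.008, 0.0117]
tool_rot: [-3.138, -0.003, 1.65]
force: [-21.4, 15.3, 28.5]
grip_width: 0.0386
finger_force: 65.1
```

Request:
{"api": "play_rows", "payload": {"motion": [[0, 0, 0, 0, 0, 0, 0.2], [0, 0, 0, 0, 0, 0, 0.3], [0, 0, 0, 0, 0, 0, 0.3], [0, 0, 0, 0, 0, 0, 0.3], [0, 0, 0, 0, 0, 0, 0.3]]}}

```text
clock: 41.9
position: [0.6207, -0.0111, 0.011]
tool_rot: [-3.142, 0.0, 1.648]
force: [-0.6, 0.1, -0.3]
grip_width: 0.0556
finger_force: 0.0
```

```bash
python3 home.py
```

```text
wood 11982 x [-19.5  19.6] y [30.3 89.1] z 0.0646
clasp 4102 x [-9.  20.1] y [57.4 99.5] z 0.065
40 [-19.1  19.3]
60 [-19.1  19.4]
80 [-19.2  19.3]
pin 833 ((27.545654296875, 54.96815490722656), (13.714293479919434, 13.048771858215332), 89.01162719726562)
[ 0.62063728 -0.01107224  0.01103679] [-0.10947665 -0.15455039 -0.39553516]
```

Request:
{"api": "play_rows", "payload": {"motion": [[0, -0.2, -2, 0, 0, 0, 0.3], [0, -0.2, -5, 0, 0, 0, 0.3], [0, -0.2, -9, 0, 0, 0, 0.3], [0, -0.2, -13, 0, 0, 0, 0.3], [-2, -2, -17, 0, 0, 0, 0.3]]}}

```text
clock: 42.45
position: [0.603, -0.0297, 0.1826]
tool_rot: [3.141, -0.002, 1.652]
force: [-0.3, -1.4, 0.7]
grip_width: 0.0554
finger_force: 0.0
```

Request:
{"api": "play_rows", "payload": {"motion": [[-4, -1, 0, 0, 0, 0, 0.3], [-8, -2, 0, 0, 0, 0, 0.3], [-10, -2, 0, 0, 0, 0, 0.3], [-10, -2, 0, 0, 0, 0, 0.3], [-10, -2, 0, 0, 0, 0, 0.3]]}}

```text
clock: 42.95
position: [0.59, -0.1336, 0.181]
tool_rot: [-3.142, -0.0, 1.648]
force: [0.6, 1.1, -0.2]
grip_width: 0.0557
finger_force: 0.0
```

```bash
cat > home2.py <<'E'
from h import *
p,d,ci=grab('wrist');P=cloud(d,ci)
cv2.imwrite('pics/w7.png',p[:,:,::-1])
R=lambda T:[np.round(v,1) for v in cv2.minAreaRect((T[:,:2]*1000).astype(np.float32))]
m=(d>0)&(P[...,0]>.52)&(P[...,0]<.75)&(P[...,1]>-.135)&(P[...,1]<.2)
b=m&(P[...,2]>.06)&(P[...,2]<.075)&(p[...,0].astype(int)>p[...,2]+15);print('case',b.sum(),np.median(P[b][:,2]).round(4),R(P[b]))
t=m&(P[...,2]>.052)&(P[...,2]<.0605)&(abs(p[...,0].astype(int)-p[...,2])<35);nl,l,st,ce=cv2.connectedComponentsWithStats(t.astype(np.uint8))
for k in range(1,nl):
  if st[k,4]>30: print('top',ce[k].round(),st[k,4],R(P[l==k]))
H=np.array([.6187,-.0072]);c,s=np.cos(np.radians(4.5)),np.sin(np.radians(4.5))
M=(P[...,:2]-H)@np.array([[c,-s],[s,c]])*1000
for y in(-75,-45,-20,20,45,75):
  q=M[b&(abs(M[...,1]-y)<5)][:,0]
  if len(q)>5: print(y,np.percentile(q,[1,99]).round(1))
k=(d>0)&(abs(M[...,0]+50)<25)&(abs(M[...,1]-168)<25)&(P[...,2]>.03)
if k.sum(): 
  T=np.c_[M[k],P[k][:,2]*1000]; top=T[T[:,2]>np.percentile(T[:,2],97)-4]; print('button',np.median(top,0).round(1),top.min(0).round(1),top.max(0).round(1))
print(observe()['position'],observe()['tool_rot'],observe()['qpos'].round(2))
E
python3 home2.py
```

```text
case 6181 0.0646 [array([604.9, -37.2]), array([ 40. , 122.6]), np.float64(9.6)]
top [323. 103.] 189 [array([650.5, -59.9]), array([13.9, 12.9]), np.float64(3.7)]
top [293. 147.] 339 [array([ 626.9, -103.5]), array([23.9, 13.2]), np.float64(4.6)]
-75 [-31.6   7.2]
-45 [-34.6   5.3]
-20 [-36.4   2.2]
20 [-39.9  -0.9]
[ 0.59016301 -0.13274526  0.18101753] [-3.14158331e+00 -5.45555881e-04  1.64945789e+00] [ 0.33  0.51 -0.29  1.66  0.17  1.    0.06]
```

View pics/w7.png

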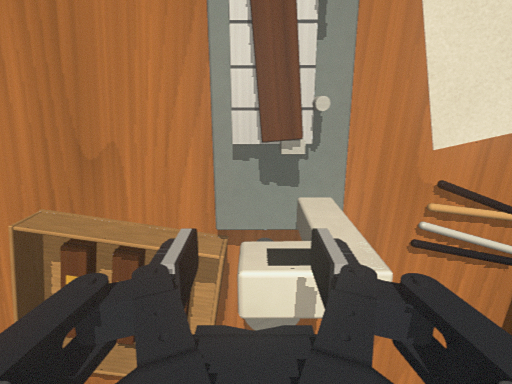

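The case has been displaced: it is now about 20–40 mm off the pins and turned about 5° (near end at 280,138). This was probably the announced knock. I'll go back, measure it and re-seat it.

Request:
{"api": "play_rows", "payload": {"motion": [[4, -1, -1, 0, 0, 0, 0.3], [8, -2, -2, 0, 0, 0, 0.3], [8, -2, -3, 0, 0, 0, 0.3], [8, -2, -3, 0, 0, 0, 0.3], [8, -2, -3, 0, 0, 0, 0.3]]}}

```text
clock: 43.5
position: [0.5641, -0.0556, 0.2109]
tool_rot: [3.141, 0.0, 1.649]
force: [-0.9, 0.9, -1.1]
grip_width: 0.0555
finger_force: 0.0
```

```bash
sed -i 's#pics/w7#pics/w8#' home2.py; python3 home2.py
```

```text
case 6843 0.0646 [array([599.3,  -4. ]), array([ 40.2, 189.7]), np.float64(9.5)]
top [337.  72.] 170 [array([641.3,  49.5]), array([13.7, 12.7]), np.float64(1.7)]
top [330. 177.] 137 [array([650.2, -59.7]), array([13.4, 13.8]), np.float64(25.8)]
top [305. 213.] 217 [array([ 626.8, -104.4]), array([24. , 13.1]), np.float64(9.3)]
-75 [-31.5   7.5]
-45 [-34.2   4.9]
-20 [-36.8   2.6]
20 [-40.5  -1.4]
45 [-42.5  -3.6]
75 [-45.3  -6. ]
[ 0.56389411 -0.05594322  0.21056845] [-3.14109546e+00  2.10218415e-04  1.64826741e+00] [ 0.23  0.42 -0.32  1.72  0.15  1.02 -0.07]
```

View pics/w8.png

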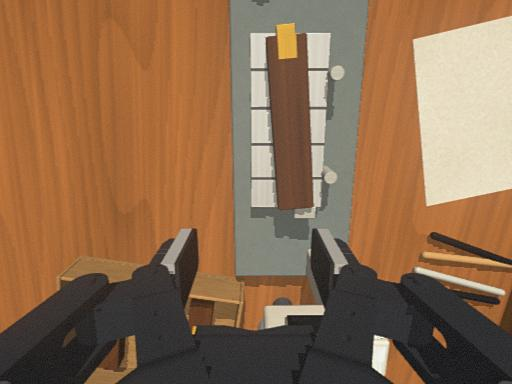

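The case still lies flat on the bed, with its clasp up-image at (287,40). I'll re-grip it.

Request:
{"api": "play_rows", "payload": {"motion": [[2.2, 2, 2, 0, 0, -0.05, 0.4], [4.4, 4, 4, 0, 0, -0.088, 0.4], [4.4, 4, 8, 0, 0, -0.088, 0.4], [4.4, 4, 12, 0, 0, -0.088, 0.4], [4.4, 4, 13, 0, 0, -0.088, 0.4]]}}

```text
clock: 44.05
position: [0.5978, -0.0092, 0.0766]
tool_rot: [-3.135, -0.001, 1.736]
force: [-0.4, -0.3, -0.2]
grip_width: 0.0598
finger_force: 0.0
```

Request:
{"api": "play_rows", "payload": {"motion": [[0, 0, 1, 0, 0, 0, 0.4], [0, 0, 2, 0, 0, 0, 0.4], [0, 0, 2, 0, 0, 0, 0.4], [0, 0, 2, 0, 0, 0, 0.4], [0, 0, 2, 0, 0, 0, 0.4]]}}

```text
clock: 44.55
position: [0.601, -0.0085, 0.0621]
tool_rot: [3.14, 0.0, 1.737]
force: [-0.4, 0.6, 0.2]
grip_width: 0.0594
finger_force: 0.0
```

Run:
```python
from h import *
from cases import fit
s=observe();print(s['position'],s['tool_rot'],s['grip_width'])
grab('wrist');fit(lo=(.5,-.14),hi=(.68,.14),zlo=.059,zhi=.075)
```

```text
[ 0.60097164 -0.00852451  0.06213152] [3.14012877e+00 2.45314563e-04 1.73657562e+00] 0.05943221966966288
wrist [252. 185.] 17766 z 0.0646 [array([ 5.987e+02, -3.000e-01]), array([ 40.2, 182.2]), np.float64(9.5)]
```

Request:
{"api": "play_rows", "payload": {"motion": [[0, 0, 2, 0, 0, 0, 0.4], [0, 0, 4, 0, 0, 0, 0.4], [0, 0, 4.95, 0, 0, 0, 0.4], [0, 0, 4.95, 0, 0, 0, 0.4], [0, 0, 4.95, 0, 0, 0, 0.4]]}}

```text
clock: 45.1
position: [0.6007, -0.0084, 0.0123]
tool_rot: [3.141, 0.0, 1.737]
force: [0.7, -0.2, 0.3]
grip_width: 0.0603
finger_force: 0.0
```

Request:
{"api": "play_rows", "payload": {"motion": [[0, 0, 0, 0, 0, 0, -0.6], [0, 0, 0, 0, 0, 0, -0.6], [0, 0, 0, 0, 0, 0, -0.6], [0, 0, 0, 0, 0, 0, -0.6], [0, 0, 0, 0, 0, 0, -0.6]]}}

```text
clock: 45.6
position: [0.601, -0.0085, 0.0128]
tool_rot: [3.14, 0.0, 1.737]
force: [-2.3, 0.4, 10.0]
grip_width: 0.0389
finger_force: 60.9
```

Request:
{"api": "play_rows", "payload": {"motion": [[0, 0, -0.5, 0, 0, 0, -0.6], [0, 0, -1.2, 0, 0, 0, -0.6], [0.2, 0.5, -1.2, 0, 0, 0.05, -0.6], [0.4, 1, -1.2, 0, 0, 0.0876, -0.6], [0.4, 1, -1.2, 0, 0, 0.0876, -0.6]]}}

```text
clock: 46.1
position: [0.6102, -0.0024, 0.0243]
tool_rot: [3.141, -0.0, 1.649]
force: [-0.1, 0.5, -2.8]
grip_width: 0.0386
finger_force: 60.9
```

```bash
python3 home.py; python3 -c "
from h import *
print(observe()['tool_rot'])"
```

```text
clasp 492 x [-16.5  26.7] y [ 53.1 104.9] z 0.0715
pin 716 ((26.994686126708984, 54.921180725097656), (13.829828262329102, 14.069930076599121), 66.26077270507812)
[ 0.60976233 -0.00272635  0.02407028] [ 0.12477846  0.44197584 -2.65990122]
[3.14110741e+00 7.30277083e-05 1.65024976e+00]
```

Request:
{"api": "play_rows", "payload": {"motion": [[0, 0, 0.4, 0, 0, 0, -0.6], [0, 0, 0.8, 0, 0, 0, -0.6], [0, 0, 1.1, 0, 0, 0, -0.6], [0, 0, 1.3, 0, 0, 0, -0.6], [0, 0, 1.3, 0, 0, 0, -0.6]]}}

```text
clock: 46.65
position: [0.6093, -0.0032, 0.0127]
tool_rot: [-3.141, 0.001, 1.649]
force: [-17.6, -1.1, 46.2]
grip_width: 0.0386
finger_force: 66.4
```

Request:
{"api": "play_rows", "payload": {"motion": [[0, 0.2, 0, 0, 0, 0, -0.6], [0, 0.4, 0, 0, 0, 0, -0.6], [0, 0.6, 0, 0, 0, 0, -0.6], [0, 0.7, 0, 0, 0, 0, -0.6], [0, 0.7, 0, 0, 0, 0, -0.6]]}}

```text
clock: 47.15
position: [0.614, -0.0029, 0.0125]
tool_rot: [-3.137, 0.001, 1.649]
force: [-32.6, -1.7, 58.4]
grip_width: 0.038
finger_force: 67.9
```

Request:
{"api": "play_rows", "payload": {"motion": [[-0.2, 0, 0, 0, 0, 0, -0.6], [-0.4, 0, 0, 0, 0, 0, -0.6], [-0.6, 0, 0, 0, 0, 0, -0.6], [-0.7, 0, 0, 0, 0, 0, -0.6], [-0.7, 0, 0, 0, 0, 0, -0.6]]}}

```text
clock: 47.65
position: [0.618, -0.0057, 0.0127]
tool_rot: [3.139, -0.003, 1.651]
force: [-9.2, 16.4, 35.4]
grip_width: 0.0384
finger_force: 65.5
```

```bash
python3 home.py
```

```text
wood 11595 x [-20.1  18.9] y [30.2 90.3] z 0.0647
clasp 3883 x [-9.6  8.4] y [ 69.3 101.1] z 0.065
40 [-19.7  18.6]
60 [-19.8  18.8]
80 [-19.8  18.6]
pin 814 ((27.365123748779297, 55.04290771484375), (13.511042594909668, 13.648147583007812), 1.6160825490951538)
[ 0.61796314 -0.00573315  0.01264439] [-8.94806614 16.30483627 35.91374362]
```

Request:
{"api": "play_rows", "payload": {"motion": [[0, 0, -0.1, 0, 0, 0, -0.6], [-0.1, 0, -0.1, 0, 0, 0, -0.6], [-0.2, 0.1, -0.1, 0, 0, 0, -0.6], [-0.3, 0.2, -0.1, 0, 0, 0, -0.6], [-0.3, 0.3, -0.1, 0, 0, 0, -0.6]]}}

```text
clock: 48.2
position: [0.618, -0.0071, 0.0126]
tool_rot: [-3.138, -0.005, 1.652]
force: [-30.0, 22.2, 41.8]
grip_width: 0.0387
finger_force: 66.1
```

```bash
python3 home.py
```

```text
wood 11301 x [-20.  19.] y [30.3 88.9] z 0.0646
clasp 3901 x [-9.5 19.5] y [59.  99.5] z 0.065
40 [-19.7  18.7]
60 [-19.7  18.8]
80 [-19.7  18.7]
pin 817 ((27.280677795410156, 54.8477897644043), (13.68040943145752, 13.657510757446289), 89.35420227050781)
[ 0.61797811 -0.00709766  0.01261919] [-25.57806077  22.67117509  37.02223391]
```

Request:
{"api": "play_rows", "payload": {"motion": [[0, 0, -0.1, 0, 0, 0, -0.6], [0, 0.1, -0.15, 0, 0, 0, -0.6], [0, 0.2, -0.15, 0, 0, 0, -0.6], [-0.1, 0.3, -0.15, 0, 0, 0, -0.6], [-0.1, 0.3, -0.15, 0, 0, 0, -0.6]]}}

```text
clock: 48.75
position: [0.6183, -0.0071, 0.0127]
tool_rot: [-3.133, -0.006, 1.652]
force: [-34.2, 25.9, 29.2]
grip_width: 0.0382
finger_force: 64.5
```

```bash
python3 home.py
```

```text
wood 11279 x [-19.3  19.7] y [30.3 88.8] z 0.0646
clasp 3888 x [-8.9  9.4] y [67.8 99.6] z 0.065
40 [-19.1  19.4]
60 [-19.   19.5]
80 [-18.9  19.4]
pin 786 ((27.69580841064453, 54.878700256347656), (12.952163696289062, 13.606136322021484), 1.1883286237716675)
[ 0.6182977  -0.00710343  0.01269879] [-34.09058506  26.42798648  28.34253792]
```

Request:
{"api": "play_rows", "payload": {"motion": [[0.05, -0.05, 0, 0, 0, 0, -0.6], [0.1, -0.15, 0, 0, 0, 0, -0.6], [0.1, -0.15, 0, 0, 0, 0, 0.2], [0.1, -0.15, 0, 0, 0, 0, 0.4], [0.1, -0.15, 0, 0, 0, 0, 0.4]]}}

```text
clock: 49.3
position: [0.622, -0.0124, 0.013]
tool_rot: [3.141, 0.0, 1.649]
force: [0.1, -0.6, 0.0]
grip_width: 0.0597
finger_force: 0.0
```

Request:
{"api": "play_rows", "payload": {"motion": [[0, 0, 0, 0, 0, 0, 0.4], [0, 0, 0, 0, 0, 0, 0.4], [0.1, -0.3, 0, 0, 0, 0, 0.4], [0.1, -0.3, 0, 0, 0, 0, 0.4], [0.1, -0.3, 0, 0, 0, 0, 0.4]]}}

```text
clock: 49.8
position: [0.6187, -0.0112, 0.0131]
tool_rot: [3.142, 0.0, 1.649]
force: [-0.2, 0.3, 0.0]
grip_width: 0.0595
finger_force: 0.0
```

```bash
python3 home.py
```

```text
wood 11560 x [-19.5  19.5] y [30.3 88.9] z 0.0646
clasp 3938 x [-9.  19.9] y [58.1 99.5] z 0.065
40 [-19.2  19.3]
60 [-19.3  19.3]
80 [-19.2  19.3]
pin 806 ((27.659351348876953, 54.98361587524414), (13.782160758972168, 12.971236228942871), 89.3424301147461)
[ 0.61873365 -0.01117272  0.01313215] [ 0.50497821 -0.26051026 -0.23797505]
```

Request:
{"api": "play_rows", "payload": {"motion": [[0, 0, -1, 0, 0, 0, 0.4], [0, 0, -3, 0, 0, 0, 0.4], [0, 0, -6, 0, 0, 0, 0.4], [0, 0, -10, 0, 0, 0, 0.4], [0, 0, -14, 0, 0, 0, 0.4]]}}

```text
clock: 50.35
position: [0.6185, -0.0112, 0.1552]
tool_rot: [-3.141, -0.0, 1.649]
force: [0.9, -0.2, -0.0]
grip_width: 0.0596
finger_force: 0.0
```

Request:
{"api": "play_rows", "payload": {"motion": [[0, 0, -2, 0, 0, 0, 0.4], [0, -2, -4, 0, 0, 0, 0.4], [-2, -3, -6, 0, 0, 0, 0.4], [-4, -4, -6, 0, 0, 0, 0.4], [-4, -4, -6, 0, 0, 0, 0.4]]}}

```text
clock: 50.85
position: [0.5814, -0.0574, 0.2146]
tool_rot: [3.14, 0.002, 1.646]
force: [0.8, 0.5, -0.4]
grip_width: 0.0596
finger_force: 0.0
```

```bash
python3 home2.py
```

```text
case 6726 0.0646 [array([618.4,  -2. ]), array([ 40.1, 189.1]), np.float64(4.4)]
top [274.  74.] 38 [array([595. ,  40.7]), array([ 0.3, 36.2]), np.float64(5.0)]
top [320.  69.] 154 [array([642.3,  49.7]), array([13.9, 12.7]), np.float64(86.6)]
top [273. 154.] 38 [array([601.5, -41.1]), array([ 0.2, 40.3]), np.float64(5.0)]
top [315. 173.] 125 [array([651.2, -59.7]), array([12.7, 13.7]), np.float64(8.0)]
top [290. 209.] 209 [array([ 627.3, -105.1]), array([23.9, 11.7]), np.float64(3.9)]
-75 [-19.6  19.5]
-45 [-19.   19.2]
-20 [-19.3  19.2]
20 [-19.7  19.7]
45 [-19.2  19.5]
75 [-19.6  19.1]
[ 0.58175967 -0.05553703  0.21410067] [3.14071428e+00 6.85639251e-04 1.64703477e+00] [ 0.22  0.45 -0.31  1.67  0.16  1.04 -0.07]
```

The case is home (wood centre 618.8, -7.0 against 618.7, -7.2). Going to the start button with shut fingers.

Request:
{"api": "play_rows", "payload": {"motion": [[4.3, -0.2, 0, 0, 0, 0, -1], [8.6, -0.4, 0, 0, 0, 0, -1], [12.9, -0.6, 0, 0, 0, 0, -1], [17.2, -0.8, 0, 0, 0, 0, -1], [21.3, -1, 0, 0, 0, 0, -1]]}}

```text
clock: 51.4
position: [0.5546, 0.1603, 0.2133]
tool_rot: [-3.141, -0.001, 1.65]
force: [-0.3, -0.0, 0.7]
grip_width: 0.0002
finger_force: 0.0
```

Request:
{"api": "play_rows", "payload": {"motion": [[0, 0, 0, 0, 0, 0, -1], [0, 0, 0, 0, 0, 0, -1], [0, 0, 0, 0, 0, 0, -1], [0, 0, 0, 0, 0, 0, -1], [0, 0, 0, 0, 0, 0, -1]]}}

```text
clock: 51.9
position: [0.5556, 0.1565, 0.2132]
tool_rot: [3.142, 0.0, 1.648]
force: [-0.1, -0.3, -0.1]
grip_width: 0.0001
finger_force: 0.0
```

```bash
python3 home2.py | tail -2
python3 - <<'E'
from h import *
p,d,ci=load('wrist');P=cloud(d,ci)
q=(d>0)&(np.hypot(P[...,0]-.5557,P[...,1]-.1564)<.03)&(P[...,2]>.03)&(P[...,2]<.12)
T=P[q];p_=p[q];print(len(T),np.percentile(T[:,2],[5,50,95,99]))
g=T[(p_.sum(1)>250)&(T[:,2]>np.percentile(T[:,2],95)-.004)];print('grey top',len(g),[np.round(v,4) for v in cv2.minEnclosingCircle((g[:,:2]*1000).astype(np.float32))],np.median(g,0))
E
```

```text
button [-43.2 188.4 348. ] [-68.6 183.1 345.3] [-30.3 190.4 351.7]
[0.55553211 0.15661803 0.21310838] [-3.14156921e+00  1.41484188e-04  1.64799387e+00] [-0.11  0.44 -0.37  1.69  0.18  1.04 -0.46]
1145 [0.03429517 0.03646988 0.04642556 0.04701315]
grey top 477 [array([555.2831, 156.6151]), np.float64(14.4844)] [0.55538349 0.15699577 0.04549593]
```

View pics/w8.png

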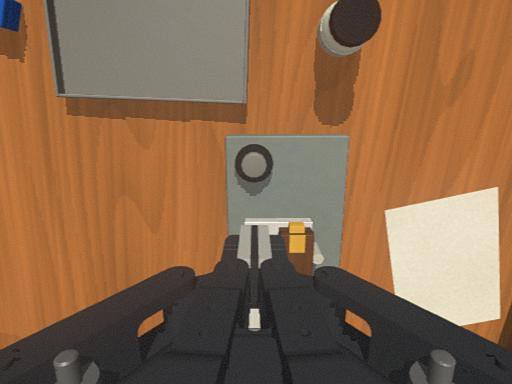

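The wrist view shows the button at (254,163), an empty tray and the case home on the bed. The button is right under the tool; descending.

Request:
{"api": "play_rows", "payload": {"motion": [[0, 0, 4.5, 0, 0, 0, -1], [0, 0, 9, 0, 0, 0, -1], [0, 0, 13.5, 0, 0, 0, -1], [0, 0, 17.5, 0, 0, 0, -1], [0, 0, 19.3, 0, 0, 0, -1]]}}

```text
clock: 52.45
position: [0.5537, 0.1564, 0.0167]
tool_rot: [-3.138, 0.001, 1.649]
force: [-0.1, 1.2, 0.8]
grip_width: -0.0
finger_force: 0.0
```

Request:
{"api": "play_rows", "payload": {"motion": [[0, 0, 0, 0, 0, 0, -1], [0, 0, 0.4, 0, 0, 0, -1], [0, 0, 0.8, 0, 0, 0, -1], [0, 0, 1.2, 0, 0, 0, -1], [0, 0, 1.2, 0, 0, 0, -1]]}}

```text
clock: 52.95
position: [0.5555, 0.1573, 0.0083]
tool_rot: [3.141, -0.0, 1.649]
force: [0.3, 0.0, -0.3]
grip_width: 0.0002
finger_force: 0.0
```

Request:
{"api": "play_rows", "payload": {"motion": [[0, 0, 0.2, 0, 0, 0, -1], [0, 0, 0.3, 0, 0, 0, -1], [0, 0, 0.4, 0, 0, 0, -1], [0, 0, 0.4, 0, 0, 0, -1], [0, 0, 0.4, 0, 0, 0, -1]]}}

```text
clock: 53.45
position: [0.5556, 0.1574, 0.0042]
tool_rot: [3.141, -0.0, 1.649]
force: [0.9, -1.0, 3.0]
grip_width: 0.0
finger_force: 1.7
```

Pressing (3 N). Continuing to the stop.

Request:
{"api": "play_rows", "payload": {"motion": [[0, 0, 0.1, 0, 0, 0, -1], [0, 0, 0.2, 0, 0, 0, -1], [0, 0, 0.3, 0, 0, 0, -1], [0, 0, 0.4, 0, 0, 0, -1], [0, 0, 0.4, 0, 0, 0, -1]]}}

```text
clock: 53.95
position: [0.5558, 0.1575, 0.0013]
tool_rot: [3.141, 0.0, 1.649]
force: [-4.9, -2.2, 27.2]
grip_width: -0.0002
finger_force: 14.1
```

Request:
{"api": "play_rows", "payload": {"motion": [[0, 0, 0.05, 0, 0, 0, -1], [0, 0, 0.1, 0, 0, 0, -1], [0, 0, 0.1, 0, 0, 0, -1], [0, 0, 0.1, 0, 0, 0, -1], [0, 0, 0.1, 0, 0, 0, -1]]}}

```text
clock: 54.45
position: [0.5559, 0.1575, 0.001]
tool_rot: [3.14, 0.0, 1.649]
force: [-9.2, -4.1, 42.9]
grip_width: 0.0001
finger_force: 21.6
```

Bottomed. Retreating, then a final check.

Request:
{"api": "play_rows", "payload": {"motion": [[0, 0, -2, 0, 0, 0, -1], [0, 0, -6, 0, 0, 0, -1], [0, 0, -10, 0, 0, 0, -1], [0, 0, -14, 0, 0, 0, -1], [0, 0, -18, 0, 0, 0, -1]]}}

```text
clock: 54.95
position: [0.5546, 0.1572, 0.1804]
tool_rot: [-3.14, 0.0, 1.649]
force: [0.9, 0.0, -0.2]
grip_width: 0.0001
finger_force: 0.0
```

Request:
{"api": "play_rows", "payload": {"motion": [[-4, -2, -1, 0, 0, 0, -1], [-8, -4, -2, 0, 0, 0, -1], [-12, -6, -3, 0, 0, 0, -1], [-16, -7, -3, 0, 0, 0, -1], [-19, -7, -3, 0, 0, 0, -1]]}}

```text
clock: 55.45
position: [0.4989, -0.0401, 0.2093]
tool_rot: [-3.141, 0.001, 1.648]
force: [0.8, 0.6, -0.1]
grip_width: -0.0003
finger_force: 0.0
```

```bash
python3 home2.py
python3 - <<'E'
from h import *
p,d,ci=grab('scene');cv2.imwrite('pics/fin.png',cv2.resize(p[:,:,::-1],(768,576)))
E
```

```text
case 6665 0.0645 [array([618.4,  -2.3]), array([ 40.8, 188.4]), np.float64(4.4)]
top [349. 139.] 395 [array([599. ,  -9.1]), array([  1.5, 180.3]), np.float64(4.6)]
top [399.  93.] 133 [array([642.6,  49.7]), array([11.5, 13.9]), np.float64(3.7)]
top [387. 194.] 107 [array([651.1, -59.5]), array([11.2, 13.4]), np.float64(6.4)]
top [358. 230.] 190 [array([ 627. , -104.6]), array([24. , 11.2]), np.float64(4.9)]
-75 [-19.7  18.9]
-45 [-19.8  18.9]
-20 [-19.8  19. ]
20 [-19.8  19.3]
45 [-19.8  18.9]
75 [-20.   18.8]
button [-50.4 146.2  34.6] [-59.9 144.8  32.2] [-39.4 147.5  36.4]
[ 0.49959454 -0.04454768  0.2090158 ] [-3.14068527e+00  2.31495848e-03  1.64353565e+00] [ 0.23  0.32 -0.33  1.89  0.13  0.96 -0.08]
```

View pics/fin.png

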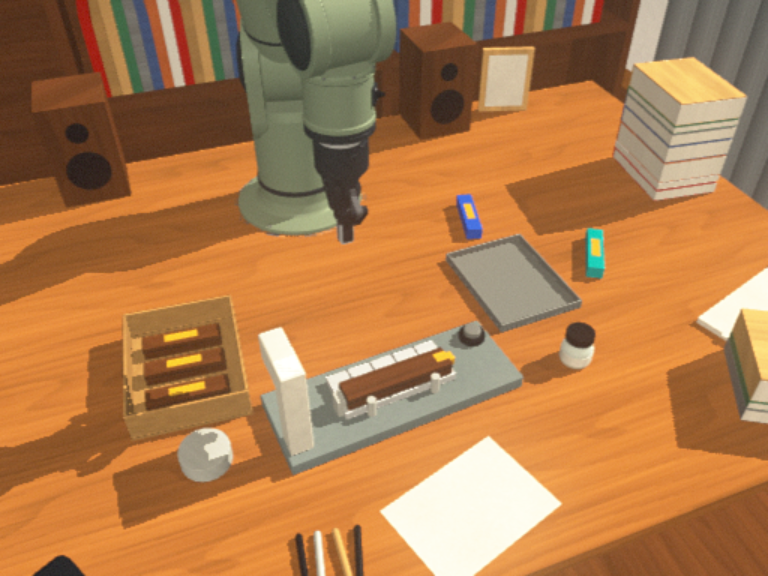

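The final scene shows the tray empty, three cases in the tote, the long case home with its clasp at (445,357) away from the stop, and everything else in place. Handing in.

```bash
python3 -c "
from workcell import bot
print(bot.job_done())"
```

```text
the job is handed in; nothing more can be done
None
```

I handed the job in at about 55 s: all three short cases are in the tote, the long case is turned and home against both pins and the end stop, and the start button was pressed all the way down. The long case shifted on the bed after I first let go, so I gripped and seated it again.

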